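# Load the label unwinder in the wine cellar

### The arm

A 7-joint arm with a two-finger parallel gripper is mounted at the origin on the work surface. World frame = base frame: x ahead of the robot, y to its left, z up, the work surface at z = 0. Lengths are in m, angles in rad, forces in N, time in s.
With the tool pointing down it reaches from about 0.425 to 0.95 m from the base axis. Payload 4.7 kg.
Tool frame: the origin (TCP) lies on the centre line of the jaws, within the pads' length; the fingertips stand 22 mm ahead of it and the grasp point (between the pads) lies 3 mm ahead of it (r.tip_extent is the distance from the TCP to the fingertips, in m); z points along the fingers, y is the line along which they close (so a half turn about z gives the same grasp; the last joint's range is limited). The gripper opens to 85 mm and grips with 20 to 120 N. Pads are 22 mm wide; open, the fingers measure 114 mm over their backs; the gripper's body (76 mm by 85 mm) begins 54 mm behind the grasp point. The pads swing forward as they close: fully open they stand 13 mm farther back than shut.
Start: joints at [-1.147, 0.469, -0.049, 1.532, 0.024, 1.141, -0.082], TCP at [0.295, 0.607, 0.253] pointing down, gripper open.
Joint ranges: [-2.59, 2.59], [-0.33, 1.99], [-1.39, 1.29], [0.1, 2.45], [-1.04, 4.18], [0.21, 1.99], [-2.66, 2.66]. Speed limits (rad/s): [2.57, 2.57, 3.14, 3.14, 3.14, 3.14, 3.14].

### API

Orientations are given as a rotation vector (axis times angle).
In Python, from cell import r gives the robot as it stands. The module is installed in compiled form; this text tells all that it offers.
- The arm moves only by the shell command python3 -m pendant 'ROWS' [FORCE]. ROWS is a JSON object of lists of equal length, an entry for each row: "grip": the opening, from 0 (shut) to 1 (fully open); "translation": the shift along the tool's x, y, z in cm, a list of three; "spin": the turn about the tool's z in degrees. A call has 1 to 8 rows; each row is the pose to reach, as a shift and turn from the pose commanded when the call began, along the tool's axes at that moment; what a row does not reach only later rows make up. A row lasts 1/8 s, in which the tool goes at most 62.5 mm and 10.7 degrees, less where a joint would pass 70% of its speed; a pose out of reach is approached as far as the arm can. A call with a gripper value outside its range is refused whole. The fingers move at their own pace and stop on an object; FORCE is the grip in N (left out, the last holds). Time passes only in rows, so rows that repeat a pose let the fingers close. It gives the time, the measured TCP pose, the force, the opening and the grip force at its end, in the units of the state.
- r.observe(): the state, without advancing time (a new reading comes with each control period).
- r.get_image(name): name is "side" or "top"; returns a dict with "color" (384x512x3 uint8, red, green, blue), "depth" (384x512 float32, m along the optical axis (not along the pixel's ray), 0 where there is no reading), "vertical_fov" (degrees; the focal length in pixels is half the picture's height over the tangent of half this angle, whatever the lens; pixels are square), "cx", "cy" (the principal point, pixels), "k1" (the pictures are not rectified: a ray, as slopes to the right and down, at radius r is drawn at 1 + k1 r^2 times it, then the intrinsics apply), "view" (4x4, takes a point from world to camera coordinates). Camera axes: x right, y down, z forward; pixel columns grow to the right and rows downward; lengths in m; the calibration is good to about 2 mm. A picture is of the moment at which its call begins.
- r.close_job(): hands the job in; it is judged then, once.
The state is a dict: "time": time; "joint_positions": joint angles; "dq": joint speeds; "tau": joint torques, N m; "position": TCP position; "orientation": TCP orientation; "ft_force": force on the tool from outside, world axes, zero at the start; "torque": the same for the moment, N m; "finger_gap": finger opening in m; "gripper_force": force on a finger pad.
Only numpy, scipy, OpenCV 4.12 (cv2) and the standard library are available. Lean on these libraries where they do the work, as an engineer would, in place of code of your own. Each camera call takes 0.05 s, during which the arm holds its last target. There are 200 camera calls.

### The job

Slide open the lid of the pine box and thread every label roll in it onto the bare spindle of the unwinder, in order of width: the widest first, so that it is nearest the upright, the narrowest last. Then push the square end cap fully home on the spindle's tip, and leave the empty box shut, its lid slid back home past the little end ridge. Leave everything else on the bench as it is.

Things in the scene. Friction and masses are not known exactly. Their poses are not given: they have to be found in the camera images.
- unwinder: label-roll unwinder, screwed to the bench: grey base plate (100 x 280 x 12 mm) beneath the spindle, an upright with a round flange (to 181 mm above the bench) and, standing out level from it, a bare steel spindle. Origin: on the bench beneath the spindle's root. Its y axis runs parallel to the spindle, from free tip to root (the spindle stands out along -y); z up
- spindle_root (a point): root of the spindle: the point of its axis at the face of the back flange (72 mm wide), 145 mm above the bench
- spindle_tip (a point): rounded free tip of the spindle, on its axis, 240 mm from the root, 145 mm above the bench. The spindle is 18 mm thick
- box: pine bottle box, fixed, 190 x 360 x 98 mm, with a lid sliding in its two long walls. Origin: centre of its underside; y along its length, z up. Inside 170 mm wide, side walls 10 mm. On two dowels along its floor the rolls lie in a row, axes along the box's y, centres 48 mm above the bench, at y = 134, 76, 18 and -40 mm (some places may be empty), in any order
- lid (a joint): how far the lid is slid open, m: 0 shut, 0.25 fully open (end stop). It slides along the box's -y; fully open it uncovers y = -82 mm to the +y end. A springy wooden ridge on the -y end wall stands 2 mm up just before the shut lid's edge: the lid is forced over it in the first 8 mm of opening and again in the last 8 mm of closing (about 10 N); elsewhere it takes about 4 N
- lid_cleat (a point): centre of the top of the grip cleat on the lid, 120 mm above the bench. The cleat is 70 mm long across the box (its x), 14 mm thick along the box's y and stands 28 mm high on the lid, whose upper face is 92 mm above the bench. With the lid shut it is at y = 110 mm of the box
- end_cap: push-on end cap of the spindle: a grey square block, 56 x 56 mm, 70 mm long, 150 g, lying on its side on the bench. Origin: its centre; its y axis is its axis; its blind bore (24 mm wide, 58 mm deep) opens at the +y end. Fully home the bore's bottom meets the spindle's tip: its centre is then 23 mm from the tip, towards the root. Released, it hangs 3 mm low (play)
- roll54: a label roll 54 mm wide (its length along its axis), 66 mm in outer diameter, with an open 26 mm hole through its core; may be absent. Origin: its centre; its own y axis is its axis (either end may go first). About 173 g. At the start it lies in the shut box with its axis level. On the spindle it has 4 mm of play and hangs 4 mm low
- roll42: a label roll 42 mm wide (its length along its axis), 66 mm in outer diameter, with an open 26 mm hole through its core; may be absent. Origin: its centre; its own y axis is its axis (either end may go first). About 134 g. At the start it lies in the shut box with its axis level. On the spindle it has 4 mm of play and hangs 4 mm low
- roll32: a label roll 32 mm wide (its length along its axis), 66 mm in outer diameter, with an open 26 mm hole through its core; may be absent. Origin: its centre; its own y axis is its axis (either end may go first). About 102 g. At the start it lies in the shut box with its axis level. On the spindle it has 4 mm of play and hangs 4 mm low
- roll24: a label roll 24 mm wide (its length along its axis), 66 mm in outer diameter, with an open 26 mm hole through its core; may be absent. Origin: its centre; its own y axis is its axis (either end may go first). About 77 g. At the start it lies in the shut box with its axis level. On the spindle it has 4 mm of play and hangs 4 mm low
- glass: a drinking glass for tasting, 66 mm wide, 100 mm tall, standing; origin: centre of its underside. Not part of the job: leave alone
- cork_jar: a jar full of corks, 80 mm wide, 110 mm tall, standing; origin: centre of its underside. Not part of the job: leave alone
- bung: a rubber barrel bung, 62 mm wide, 45 mm tall, standing on its narrow end; origin: centre of its underside. Not part of the job: leave alone
- core: an empty cardboard roll core, 38 mm wide, 62 mm tall, standing on end: NOT one of the rolls to load; origin: centre of its underside. Not part of the job: leave alone
- scraper: a flat scraper with a wooden handle, 190 mm long, lying on the bench. Not part of the job: leave alone
- mallet: a hammer with a wooden handle, 240 mm long, lying on the bench. Not part of the job: leave alone
- bottle_a: a full wine bottle, 76 mm wide, 300 mm tall, standing; origin: centre of its underside. Not part of the job: leave alone
- bottle_b: another full wine bottle, as bottle_a. Not part of the job: leave alone
Mind the look-alikes: they are no part of the job. What is shaped like the end_cap but pink is not meant.

How it is judged:
On the way, in this order (a step that is already met when the one before it is completed fails the run):
1. the lid is slid open, at least 50 mm (value of joint lid above 0.05 m), for 0.2 s.
2. the 54 mm roll, if there is one, is threaded on the spindle, whole width (x of roll54 in the frame of unwinder between -0.01 and 0.01 m and z of roll54 in the frame of unwinder between 0.135 and 0.155 m and y of roll54 in the frame of unwinder between -0.178 and -0.005 m and angle between the y axis of roll54 and the y axis of unwinder, either way round below 0.2 rad), for 0.2 s.
3. the 42 mm roll, if there is one, is threaded on the spindle, whole width (x of roll42 in the frame of unwinder between -0.01 and 0.01 m and z of roll42 in the frame of unwinder between 0.135 and 0.155 m and y of roll42 in the frame of unwinder between -0.178 and -0.005 m and angle between the y axis of roll42 and the y axis of unwinder, either way round below 0.2 rad), for 0.2 s.
4. the 32 mm roll, if there is one, is threaded on the spindle, whole width (x of roll32 in the frame of unwinder between -0.01 and 0.01 m and z of roll32 in the frame of unwinder between 0.135 and 0.155 m and y of roll32 in the frame of unwinder between -0.178 and -0.005 m and angle between the y axis of roll32 and the y axis of unwinder, either way round below 0.2 rad), for 0.2 s.
5. the 24 mm roll, if there is one, is threaded on the spindle, whole width (x of roll24 in the frame of unwinder between -0.01 and 0.01 m and z of roll24 in the frame of unwinder between 0.135 and 0.155 m and y of roll24 in the frame of unwinder between -0.178 and -0.005 m and angle between the y axis of roll24 and the y axis of unwinder, either way round below 0.2 rad), for 0.2 s.
6. the end cap is fully home on the spindle's tip (x of end_cap in the frame of unwinder between -0.01 and 0.01 m and z of end_cap in the frame of unwinder between 0.135 and 0.155 m and y of end_cap in the frame of unwinder between -0.224 and -0.21 m and angle between the y axis of end_cap and the y axis of unwinder, either way round below 0.2 rad), for 0.2 s.
At the end, for the whole second after the job is handed in: Every roll hangs at rest wholly on the spindle (centre within 10 mm of its axis, straight within 11 degrees), widths falling from root to tip; the cap sits on the tip within 7 mm of fully home, straight within 11 degrees; the lid is shut to within 3 mm, past the ridge (all of step 2 and all of step 3 and all of step 4 and all of step 5 and all of step 6 and linear speed of each of roll54, roll42, roll32, roll24, end_cap below 0.03 m/s and ((y of spindle_root in the frame of roll54 above 0 m and y of roll42 in the frame of roll54 below 0 m) or (y of spindle_root in the frame of roll54 below 0 m and y of roll42 in the frame of roll54 above 0 m)) and ((y of spindle_root in the frame of roll54 above 0 m and y of roll32 in the frame of roll54 below 0 m) or (y of spindle_root in the frame of roll54 below 0 m and y of roll32 in the frame of roll54 above 0 m)) and ((y of spindle_root in the frame of roll54 above 0 m and y of roll24 in the frame of roll54 below 0 m) or (y of spindle_root in the frame of roll54 below 0 m and y of roll24 in the frame of roll54 above 0 m)) and ((y of spindle_root in the frame of roll42 above 0 m and y of roll32 in the frame of roll42 below 0 m) or (y of spindle_root in the frame of roll42 below 0 m and y of roll32 in the frame of roll42 above 0 m)) and ((y of spindle_root in the frame of roll42 above 0 m and y of roll24 in the frame of roll42 below 0 m) or (y of spindle_root in the frame of roll42 below 0 m and y of roll24 in the frame of roll42 above 0 m)) and ((y of spindle_root in the frame of roll32 above 0 m and y of roll24 in the frame of roll32 below 0 m) or (y of spindle_root in the frame of roll32 below 0 m and y of roll24 in the frame of roll32 above 0 m)) and value of joint lid below 0.003 m); the robot touches nothing.
It fails at once if anything that is not part of the job is moved more than 40 mm (distance of any of glass, cork_jar, bung, core, scraper, mallet, bottle_a, bottle_b from where it was at the start of the episode above 0.04 m).
Of roll54, roll42, roll32, roll24 only 3 to 4 are there at a start; the rules pass over those that are not, and their reading is None.
At some moment in a run one of end_cap may be knocked a few centimetres aside while the robot is not near it.
Once in a run the grip may slacken for a moment while it holds something.
It also fails if it takes over 208 s, if anything falls off the work surface, if the arm or the gripper's body presses on something with over 40 N, if the wrist force passes 120 N, or if a joint passes its speed limit or range.

## Working session

There is one attempt and no reset: what is moved stays moved. The work goes in short steps, Python scripts to look and compute and a shell command to move; the robot and the scene stay as the last step left them, time stands still between calls to the robot, and variables do not carry over. Pictures are saved under pics/ and viewed, at most 14 in all, crops included, and the job is handed in when it is done.

```bash
mkdir -p pics; cat > h.py <<'E'
import numpy as np,cv2
from cell import r
from scipy.spatial.transform import Rotation as R
def snap(name,save=None):
    d=r.get_image(name)
    if save:
        cv2.imwrite(f'pics/{save}.png',d['color'][:,:,::-1]); np.savez(f'pics/{save}.npz',**d)
    return d
def load(s): return dict(np.load(f'pics/{s}.npz'))
def cloud(d):
    f=192/np.tan(np.radians(float(d['vertical_fov']))/2)
    K=np.array([[f,0,float(d['cx'])],[0,f,float(d['cy'])],[0,0,1]])
    v,u=np.mgrid[0:384,0:512]
    p=cv2.undistortPoints(np.stack([u,v],-1).reshape(-1,1,2).astype(float),K,np.array([float(d['k1']),0,0,0])).reshape(384,512,2)
    z=d['depth'][...,None]
    c=np.concatenate([p*z,z],-1)
    V=np.linalg.inv(d['view'])
    w=c@V[:3,:3].T+V[:3,3]
    w[d['depth']==0]=np.nan
    return w
def proj(d,P):
    f=192/np.tan(np.radians(float(d['vertical_fov']))/2)
    c=d['view'][:3,:3]@np.array(P,float)+d['view'][:3,3]
    x=c[:2]/c[2]; x=x*(1+float(d['k1'])*(x@x)); return x*f+[float(d['cx']),float(d['cy'])]
def st():
    o=r.observe(); M=R.from_rotvec(o['orientation']).as_matrix()
    print(o['time'],np.round(o['position'],4),np.round(M.round(3).tolist(),3).tolist(),o['finger_gap'],o['gripper_force'],np.round(o['ft_force'],1)); return o,M
E
python3 - <<'E'
from h import *
st()
for n in('side','top'):
    d=snap(n,n+'0'); print(n,d['vertical_fov'],np.linalg.inv(d['view'])[:3].round(3).tolist())
    cv2.imwrite(f'pics/{n}0b.png',cv2.resize(d['color'][:,:,::-1],(800,600)))
E
```

```text
0.0 [0.295  0.6065 0.2523] [[-0.899, 0.437, -0.001], [0.437, 0.899, -0.002], [-0.0, -0.002, -1.0]] 0.08545644160410354 0.0 [-0.6 -0.9  0.6]
side 43.09887442174875 [[0.974, -0.149, 0.173, 0.306], [-0.228, -0.677, 0.699, -0.796], [0.013, -0.72, -0.694, 1.019]]
top 44.16915657579403 [[-0.005, -0.983, 0.185, 0.217], [-1.0, 0.007, 0.011, 0.119], [-0.012, -0.185, -0.983, 1.737]]
```

View pics/side0b.png

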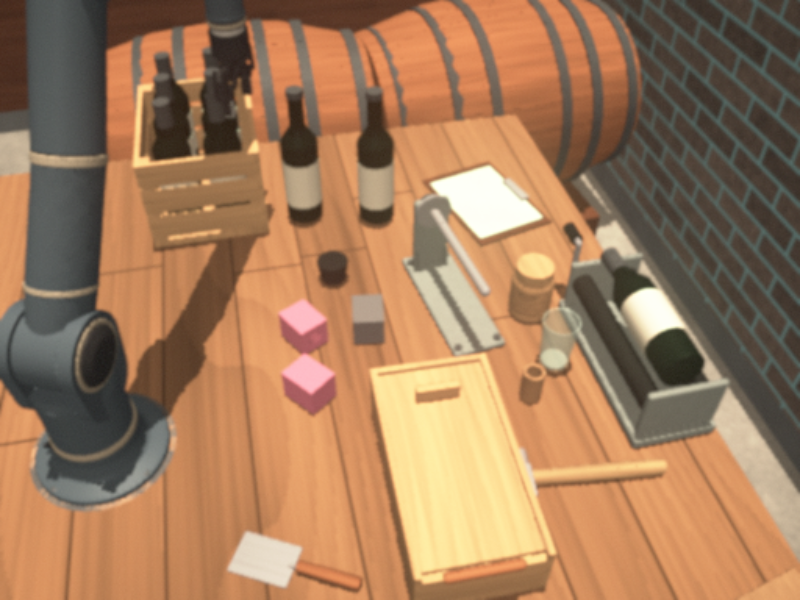

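View pics/top0b.png

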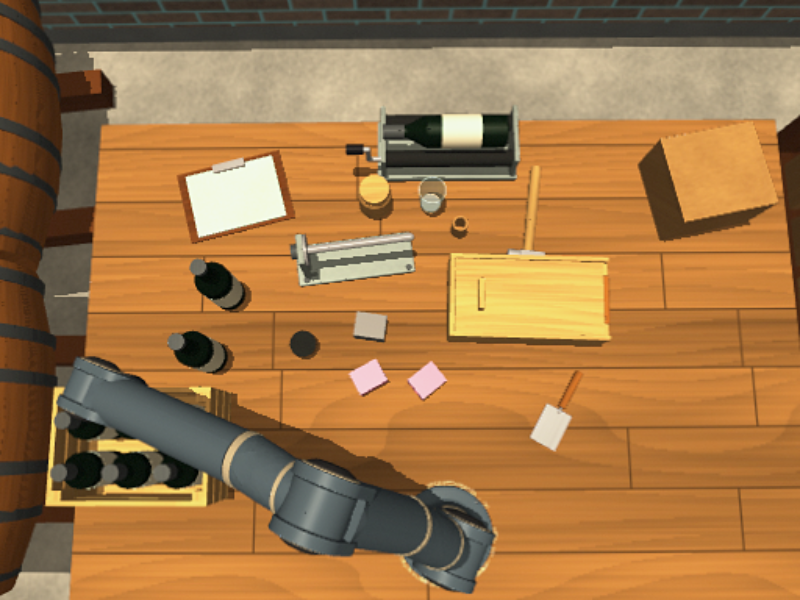

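The side view shows the shut box with its cleat at about (437,387), the spindle from (437,205) to (485,290) and the grey cap at (368,318). In the top view the cap is at (370,326), the spindle runs from (300,248) to (412,238), and the box spans (450..608, 255..342). I'll measure these by depth next.

```bash
python3 - <<'E'
from h import *
d=load('top0'); w=cloud(d)
def reg(u0,u1,v0,v1,z0,z1):
    s=.64; c=w[int(v0*s):int(v1*s),int(u0*s):int(u1*s)].reshape(-1,3); return c[(c[:,2]>z0)&(c[:,2]<z1)]
def rect(c):
    a=cv2.minAreaRect(c[:,:2].astype(np.float32)); return a
for n,a in dict(box=(430,630,240,360,.085,.105),cleat=(465,500,265,320,.112,.13),cap=(340,400,300,350,.05,.065)).items():
    c=reg(*a); print(n,len(c),rect(c),np.median(c[:,2]),c.mean(0))
c=reg(310,425,225,260,.13,.17); print(len(c),c.min(0),c.max(0))
x,y=c[:,0],c[:,1]; 
# ridge: top crest points
k=c[c[:,2]>.148]; p=np.polyfit(k[:,1],k[:,0],1); print('spindle x=p(y)',p,k.min(0),k.max(0))
c=reg(285,425,220,290,.008,.016); print('base',rect(c),np.median(c[:,2]))
c=reg(285,320,220,290,.16,.19); print('upright',rect(c),c.max(0))
d=load('side0'); w=cloud(d)
for n,a in dict(box=(360,560,340,600,.085,.105),cleat=(405,470,370,405,.112,.13),cap=(345,390,285,350,.05,.065),spx=(435,495,200,300,.135,.165),up=(405,460,180,280,.1,.19)).items():
    c=reg(*a); print(n,len(c),rect(c),np.median(c[:,2]),c.mean(0))
c=reg(440,495,205,300,.135,.165);k=c[c[:,2]>.148]; print('spindle',np.polyfit(k[:,1],k[:,0],1),k.min(0),k.max(0))
E
```

```text
box 4880 ((0.5292110443115234, -0.19223839044570923), (0.36015021800994873, 0.19287583231925964), 87.84938049316406) 0.09180755788698236 [ 0.52809679 -0.18991196  0.09218735]
cleat 78 ((0.5311681032180786, -0.08328181505203247), (0.0114625608548522, 0.06989117711782455), 88.2778091430664) 0.11820731613343138 [ 0.531714   -0.08300932  0.11832147]
cap 271 ((0.4713731110095978, 0.1690024882555008), (0.06991671770811081, 0.05658695846796036), 80.56067657470703) 0.05559746534744847 [0.47084793 0.16897613 0.05578221]
346 [0.61795244 0.07089393 0.1371558 ] [0.66344065 0.30019524 0.16468996]
spindle x=p(y) [-0.12867277  0.66498035] [0.61795244 0.07127797 0.14808898] [0.66254571 0.30019524 0.16468996]
base ((0.6532110571861267, 0.2087147831916809), (0.33570215106010437, 0.17106109857559204), 89.60385131835938) 0.01140197331370807
upright ((0.6232656836509705, 0.3231230676174164), (0.06840064376592636, 0.035213373601436615), 6.503940105438232) [0.65778268 0.33970426 0.18624794]
box 11156 ((0.5961710810661316, -0.1915777027606964), (0.38087961077690125, 0.3245628774166107), 87.93509674072266) 0.09199894217019838 [ 0.52698712 -0.21554383  0.09238268]
cleat 181 ((0.5324092507362366, -0.0867931991815567), (0.016974976286292076, 0.06905879080295563), 88.93141174316406) 0.11855285250709946 [ 0.53229869 -0.08858249  0.11809731]
cap 377 ((0.47221773862838745, 0.16560277342796326), (0.07666965574026108, 0.055470265448093414), 81.28965759277344) 0.05581246851419486 [0.47140945 0.16232086 0.05577449]
spx 485 ((0.6437968015670776, 0.18757635354995728), (0.04260110855102539, 0.24860712885856628), 0.17984694242477417) 0.1518984698936986 [0.64287747 0.19086911 0.15112363]
up 605 ((0.6191064119338989, 0.2598517835140228), (0.17396293580532074, 0.07269759476184845), 80.32524108886719) 0.15175067779321194 [0.62473901 0.2847108  0.14820871]
spindle [-0.07931187  0.65766416] [0.62491994 0.06330561 0.14803914] [0.66344896 0.31192628 0.16029773]
```

```bash
python3 - <<'E'
from h import *
a=load('top0')['color'];b=load('side0')['color']
A=cv2.resize(a[140:190,185:270],None,fx=8,fy=8,interpolation=cv2.INTER_CUBIC)   # 680x400
B=cv2.resize(b[180:225,215:255],None,fx=4,fy=4,interpolation=cv2.INTER_CUBIC)
C=cv2.resize(b[115:230,255:325],None,fx=2,fy=2,interpolation=cv2.INTER_CUBIC)
o=np.zeros((600,800,3),np.uint8);o[:400,:680]=A;o[410:590,:160]=B
o[360:590,200:340]=C
cv2.imwrite('pics/c1.png',o[:,:,::-1])
E
```

```text
(no output)
```

View pics/c1.png

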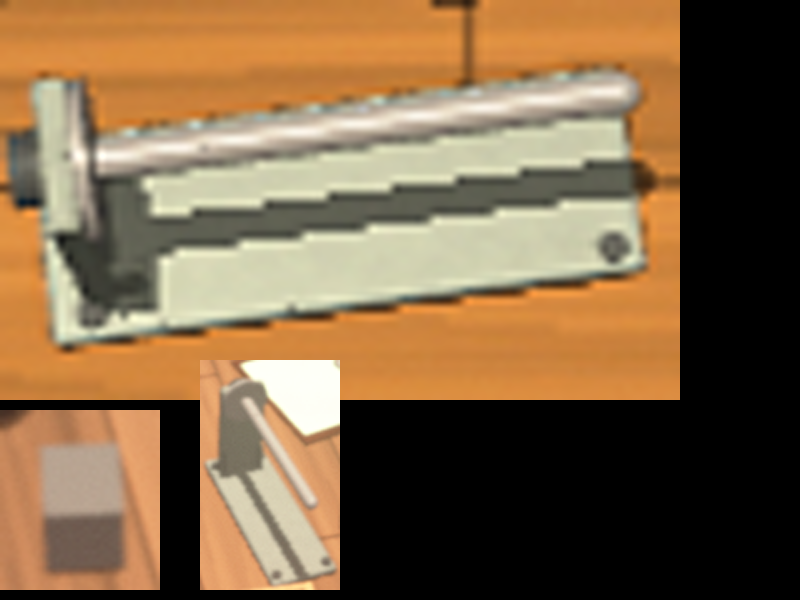

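```bash
cat >> h.py <<'E'
def ray(d,u,v,z):
    f=192/np.tan(np.radians(float(d['vertical_fov']))/2)
    K=np.array([[f,0,float(d['cx'])],[0,f,float(d['cy'])],[0,0,1]])
    p=cv2.undistortPoints(np.array([[[u,v]]],float),K,np.array([float(d['k1']),0,0,0]))[0,0]
    V=np.linalg.inv(d['view']); q=V[:3,:3]@np.array([p[0],p[1],1]); o=V[:3,3]
    return o+q*(z-o[2])/q[2]
E
python3 - <<'E'
from h import *
d=load('top0'); e=load('side0')
t=ray(d,264.56,151.06,.145);t2=ray(d,185+75-.5,140+93.5/8-.5,.145);k=ray(d,197.06,159.06,.145)
print(t,t2,k,'slope',(t2-k)[0]/(t2-k)[1])
b1=ray(d,185+8.1-.5,140+43.4-.5,.012);b2=ray(d,185+80.4-.5,140+33.5-.5,.012);print('base',b1,b2,(b2-b1)[0]/(b2-b1)[1])
print('side tip',ray(e,255+56.25,115+72.5,.145))
# sub-pixel crest: brightness-weighted columns in top
g=d['color'].astype(int)
E
```

```text
[0.65623037 0.06905463 0.145     ] [0.65591056 0.08665022 0.145     ] [0.62941339 0.3037142  0.145     ] slope -0.12207079633162839
base [0.57237103 0.33451399 0.012     ] [0.60816585 0.06468992 0.012     ] -0.13265985459419433
side tip [0.65693195 0.06811692 0.145     ]
```

```bash
cat >> h.py <<'E'
BY=np.array([.0375,.9993,0]);BX=np.array([.9993,-.0375,0]);BC=np.array([.529,-.192,0])
UY=np.array([-.126,.992,0]);UX=np.array([.992,.126,0]);TIP=np.array([.6565,.069,.145]);ROOT=TIP+.24*UY
def go(T,ang=None):
    "tool shift in cm to world target T, and spin to tool-y angle (deg ccw)"
    o,M=st(); d=M.T@(np.array(T)-o['position'])*100
    a=np.degrees(np.arctan2(M[1,1],M[0,1])); print('shift',d.round(2),'j',np.round(o['joint_positions'],2),'yang',a.round(2),'spin',None if ang is None else round((a-ang+180)%360-180,2))
E
python3 -c "
from h import *
print(r.tip_extent)
d=load('top0');w=cloud(d)
for n,u,v in (('ba',235,297),('bb',210,357),('core',460,226),('glass',432,195),('jar',374,188)): print(n,w[int(v*.64),int(u*.64)])"
python3 -m pendant '{"grip":[1,1,1,1,1,1,1,1],"translation":[[0,0,-5],[0,0,-10],[0,0,-15],[0,0,-20],[-4.3,-4.3,-20],[-8.6,-8.6,-20],[-12.9,-12.9,-20],[-17.2,-17.2,-20]],"spin":[0,0,0,0,8,16,24,32]}' 60
python3 -c "
from h import *
go(BC+.11*BY+[0,0,.25],-2.15)"
```

```text
0.022
ba [0.53318087 0.47787796 0.08202642]
bb [0.3890691  0.511245   0.15785292]
core [ 0.72232879 -0.04747222  0.00262819]
glass [0.80134    0.01965966 0.00554458]
jar [0.78306848 0.15862917 0.10789644]
time: 1.1
position: [0.3751, 0.3749, 0.4529]
orientation: [-1.528, -2.745, 0.001]
ft_force: [2.0, -0.5, 0.5]
finger_gap: 0.0854
gripper_force: 0.0
1.1 [0.3751 0.3749 0.4529] [[-0.527, 0.85, -0.0], [0.85, 0.527, -0.0], [-0.0, -0.0, -1.0]] 0.08537362817686124 0.0 [ 2.  -0.5  0.5]
shift [-47.16 -10.63  20.3 ] j [-0.97  0.11  0.12  1.57 -0.01  1.46 -0.3 ] yang 31.79 spin 33.94
```

```bash
python3 -m pendant '{"grip":[1,1,1,1,1,1,1,1],"translation":[[-5.9,-1.3,1.5],[-11.8,-2.7,3],[-17.7,-4,4.5],[-23.6,-5.3,6],[-29.5,-6.6,7.5],[-35.4,-8,9],[-41.3,-9.3,10.5],[-47.2,-10.6,12]],"spin":[4.2,8.5,12.7,17,21.2,25.5,29.7,33.9]}'
python3 -c "
from h import *
go(BC+.11*BY+[0,0,.118],-2.15)"
```

```text
time: 2.1
position: [0.5355, -0.0808, 0.3327]
orientation: [-2.259, -2.183, -0.001]
ft_force: [0.6, 1.1, 0.1]
finger_gap: 0.0854
gripper_force: 0.0
2.1 [ 0.5355 -0.0808  0.3327] [[0.034, 0.999, 0.0], [0.999, -0.034, 0.001], [0.001, 0.0, -1.0]] 0.08539189362451767 0.0 [0.6 1.1 0.1]
shift [-0.15 -0.24 21.47] j [-0.41  0.2   0.57  1.77 -0.11  1.21  0.16] yang -1.95 spin 0.2
```

```bash
python3 -m pendant '{"grip":[1,1,1,1,0.6,0.6,0.6,0.6],"translation":[[-0.1,-0.2,6],[-0.15,-0.2,12],[-0.15,-0.2,18],[-0.15,-0.2,21.5],[-0.15,-0.2,21.5],[-0.15,-0.2,21.5],[-0.15,-0.2,21.5],[-0.15,-0.2,21.5]],"spin":[0,0,0,0,0,0,0,0]}' 80
python3 -c "
from h import *
go(BC-.135*BY+[0,0,.118],-2.15)"
```

```text
time: 3.1
position: [0.5312, -0.0803, 0.1169]
orientation: [-2.255, -2.183, 0.005]
ft_force: [2.3, -1.3, -25.8]
finger_gap: 0.0681
gripper_force: 96.3
3.1 [ 0.5312 -0.0803  0.1169] [[0.032, 0.999, -0.004], [0.999, -0.032, 0.0], [-0.0, -0.004, -1.0]] 0.06810202446906105 96.30771160125732 [  2.3  -1.3 -25.8]
shift [-24.67   0.06  -0.11] j [-0.31  0.45  0.49  2.01 -0.3   0.76  0.33] yang -1.84 spin 0.31
```

```bash
python3 -m pendant '{"grip":[0.6,0.6,0.6,0.6,0.6,0.6,0.6,0.6],"translation":[[-0.5,0,-0.1],[-1,0,-0.1],[-1.8,0,-0.1],[-3,0,-0.1],[-5,0,-0.1],[-7.5,0,-0.1],[-10,0,-0.1],[-12,0,-0.1]],"spin":[0,0,0,0,0,0,0,0]}'
python3 -c "
from h import *
go(BC-.135*BY+[0,0,.118],-2.15)"
```

```text
time: 4.1
position: [0.5272, -0.1963, 0.117]
orientation: [-2.249, -2.18, -0.001]
ft_force: [-0.8, 7.4, -22.8]
finger_gap: 0.0677
gripper_force: 100.2
4.1 [ 0.5272 -0.1963  0.117 ] [[0.031, 0.999, -0.007], [0.999, -0.031, 0.007], [0.007, -0.007, -1.0]] 0.06767061485855774 100.18542408943176 [ -0.8   7.4 -22.8]
shift [-13.06   0.08  -0.2 ] j [-0.09  0.48  0.49  1.95 -0.32  0.79  0.55] yang -1.79 spin 0.36
```

```bash
python3 -m pendant '{"grip":[0.6,0.6,0.6,0.6,0.6,0.6,1,1],"translation":[[-2.5,0,0],[-5,0,0],[-7.5,0,0],[-10,0,0],[-12,0.05,0],[-13.1,0.05,0],[-13.1,0.05,0],[-13.1,0.05,0]],"spin":[0,0,0,0,0,0,0,0]}'
python3 -m pendant '{"grip":[1,1,1,1,1,1,1,1],"translation":[[0,0,0],[0,0,-6],[0,0,-12],[-6,0,-17],[-12,0,-18],[-18,0,-18],[-18,0,-18],[-18,0,-18]],"spin":[0,0,0,0,0,0,0,0]}'
python3 - <<'E'
from h import *
st(); d=snap('top','t1'); w=cloud(d)
p=[proj(d,BC+y*BY+[0,0,.05]) for y in (.18,-.18)]; print(p)
cv2.imwrite('pics/t1b.png',cv2.resize(d['color'][150:230,270:400,::-1],None,fx=6,fy=6,interpolation=cv2.INTER_CUBIC))
c=w.reshape(-1,3); k=np.isfinite(c[:,0]); c=c[k]; q=c-BC; X=q@BX; Y=q@BY
s=(abs(X)<.008)&(Y>-.09)&(Y<.175)
i=np.argsort(-Y[s]); print(np.c_[Y[s][i],c[s][i][:,2]].round(3)[::2].tolist())
E
```

```text
time: 5.1
position: [0.5283, -0.3331, 0.1227]
orientation: [2.251, 2.181, 0.004]
ft_force: [-0.1, 0.0, -1.0]
finger_gap: 0.0857
gripper_force: 0.0
time: 6.1
position: [0.5199, -0.5118, 0.2997]
orientation: [2.257, 2.184, 0.001]
ft_force: [0.6, -0.1, -0.9]
finger_gap: 0.0853
gripper_force: 0.0
6.1 [ 0.5199 -0.5118  0.2997] [[0.033, 0.999, 0.001], [0.999, -0.033, -0.0], [-0.0, 0.001, -1.0]] 0.08533675759351328 0.0 [ 0.6 -0.1 -0.9]
[array([286.63695646, 190.02092333]), array([386.12814559, 193.00667908])]
[[0.175, 0.091], [0.172, 0.097], [0.171, 0.091], [0.161, 0.009], [0.161, 0.008], [0.16, 0.088], [0.16, 0.042], [0.159, 0.078], [0.159, 0.033], [0.159, 0.075], [0.156, 0.083], [0.156, 0.077], [0.152, 0.078], [0.152, 0.075], [0.149, 0.081], [0.149, 0.075], [0.145, 0.081], [0.145, 0.077], [0.142, 0.082], [0.142, 0.078], [0.139, 0.085], [0.138, 0.075], [0.138, 0.075], [0.135, 0.081], [0.135, 0.079], [0.132, 0.086], [0.131, 0.075], [0.128, 0.081], [0.127, 0.075], [0.127, 0.074], [0.124, 0.081], [0.124, 0.078], [0.121, 0.084], [0.12, 0.077], [0.117, 0.083], [0.117, 0.079], [0.116, 0.072], [0
[... 1268 characters left out ...]
-0.027, 0.016], [-0.028, 0.084], [-0.028, 0.009], [-0.029, 0.006], [-0.029, 0.062], [-0.029, 0.023], [-0.029, 0.059], [-0.03, 0.058], [-0.03, 0.036], [-0.031, 0.035], [-0.033, 0.08], [-0.033, 0.077], [-0.035, 0.083], [-0.036, 0.082], [-0.038, 0.07], [-0.04, 0.08], [-0.041, 0.075], [-0.043, 0.082], [-0.046, 0.068], [-0.047, 0.078], [-0.048, 0.076], [-0.05, 0.081], [-0.05, 0.08], [-0.052, 0.071], [-0.068, 0.012], [-0.069, 0.01], [-0.071, 0.018], [-0.072, 0.012], [-0.075, 0.013], [-0.077, 0.005], [-0.079, 0.011], [-0.08, 0.007], [-0.083, 0.092], [-0.084, 0.009], [-0.084, 0.008], [-0.084, 0.087], [-0.085, 0.084], [-0.086, 0.016], [-0.086, 0.093], [-0.087, 0.011], [-0.089, 0.017], [-0.09, 0.093]]
```

View pics/t1b.png

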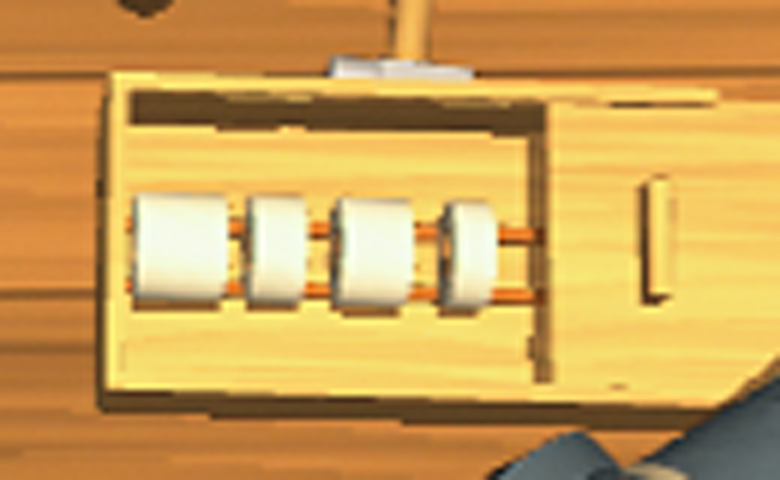

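Four rolls are in the box. In the crop they lie from left (+y) to right in widths 54, 32, 42 and 24 (columns 180, 277, 372 and 470).

```bash
python3 - <<'E'
from h import *
w=cloud(load('t1')); c=w.reshape(-1,3); c=c[np.isfinite(c[:,0])]; q=c-BC; X=q@BX; Y=q@BY
for y,h in ((.134,.027),(.076,.016),(.018,.021),(-.04,.012)):
    s=(abs(Y-y)<h-.004)&(c[:,2]>.06)&(abs(X)<.06); print(y,s.sum(),X[s].mean(),X[s].min(),X[s].max(),np.percentile(c[s,2],90))
go(BC+.134*BY+[0,0,.2],-2.15)
E
```

```text
0.134 207 -0.0028483740731326543 -0.031191708456447836 0.029261178675370467 0.08189460047363747
0.076 106 -0.003970793822751254 -0.03208409285532068 0.026969137577562245 0.08181134394737577
0.018 158 -0.0020926248673508747 -0.031104790575256527 0.028729307936816995 0.08072353133192976
-0.04 70 -0.0017866369648825368 -0.03211931080036902 0.030568300384161473 0.08172369105410586
6.15 [ 0.5207 -0.5103  0.2995] [[0.031, 1.0, 0.001], [1.0, -0.031, 0.001], [0.001, 0.001, -1.0]] 0.08561585665700489 0.0 [0.4 0.1 0.2]
shift [45.23 -0.08  9.99] j [ 0.37  0.58  0.58  1.35 -0.31  1.3   0.92] yang -1.78 spin 0.37
```

```bash
python3 -m pendant '{"grip":[1,1,1,1,1,1,1,1],"translation":[[5.7,0,0],[11.4,0,0],[17.1,0,1],[22.8,-0.1,2],[28.5,-0.1,4],[34.2,-0.1,6],[39.9,-0.1,8],[45.2,-0.1,10]],"spin":[0,0.1,0.2,0.3,0.4,0.4,0.4,0.4]}'
python3 -c "
from h import *
go(BC+.134*BY-.002*BX+[0,0,.055],-2.15)"
```

```text
time: 7.15
position: [0.533, -0.0549, 0.1994]
orientation: [-2.259, -2.182, -0.004]
ft_force: [0.5, -0.3, -0.5]
finger_gap: 0.0852
gripper_force: 0.0
7.15 [ 0.533  -0.0549  0.1994] [[0.035, 0.999, 0.001], [0.999, -0.035, 0.002], [0.002, 0.001, -1.0]] 0.0852222282299579 0.0 [ 0.5 -0.3 -0.5]
shift [-0.34 -0.11 14.44] j [-0.37  0.32  0.49  1.95 -0.19  0.92  0.18] yang -1.98 spin 0.17
```

```bash
python3 -m pendant '{"grip":[1,1,1,1,0.5,0.5,0.5,0.5],"translation":[[-0.3,-0.1,5],[-0.3,-0.1,10],[-0.3,-0.1,13],[-0.3,-0.1,14.4],[-0.3,-0.1,14.4],[-0.3,-0.1,14.4],[-0.3,-0.1,14.4],[-0.3,-0.1,14.4]],"spin":[0.2,0.2,0.2,0.2,0.2,0.2,0.2,0.2]}' 60
python3 -c "
from h import *
st()"
python3 -m pendant '{"grip":[0.5,0.5,0.5,0.5,0.5,0.5,0.5,0.5],"translation":[[0,0,-3],[0,0,-6],[0,0,-10],[0,0,-15],[0,0,-17],[0,0,-17],[0,0,-17],[0,0,-17]],"spin":[0,0,0,0,0,0,0,0]}'
python3 -c "
from h import *
go(TIP-.055*UY+[0,0,.007],7.2)"
```

```text
time: 8.15
position: [0.5325, -0.062, 0.0567]
orientation: [-2.267, -2.174, -0.002]
ft_force: [-5.2, 1.4, 7.1]
finger_gap: 0.0635
gripper_force: 67.3
8.15 [ 0.5325 -0.062   0.0567] [[0.042, 0.999, 0.001], [0.999, -0.042, 0.001], [0.001, 0.001, -1.0]] 0.06348770957250106 67.2815209440887 [-5.2  1.4  7.1]
time: 9.15
position: [0.5317, -0.0625, 0.224]
orientation: [-2.267, -2.172, 0.003]
ft_force: [-0.7, -0.0, -1.9]
finger_gap: 0.0634
gripper_force: 66.8
9.15 [ 0.5317 -0.0625  0.224 ] [[0.043, 0.999, -0.002], [0.999, -0.043, -0.0], [-0.0, -0.002, -1.0]] 0.06338907274550819 66.7686110548675 [-0.7 -0.  -1.9]
shift [ 8.25 12.86  7.16] j [-0.38  0.29  0.51  1.92 -0.17  0.97  0.17] yang -2.44 spin -9.64
```

```bash
python3 -m pendant '{"grip":[0.5,0.5,0.5,0.5,0.5,0.5,0.5,0.5],"translation":[[2,3.2,0],[4.1,6.4,0],[6.2,9.6,0],[8.2,12.9,1],[8.2,12.9,3],[8.2,12.9,5],[8.2,12.9,7.1],[8.2,12.9,7.1]],"spin":[-2.4,-4.8,-7.2,-9.6,-9.6,-9.6,-9.6,-9.6]}'
python3 - <<'E'
from h import *
go(TIP-.055*UY+[0,0,.0087],7.2)
a=snap('top','a');b=snap('side','b')
A=cv2.resize(a['color'][125:195,185:305],None,fx=5,fy=5,interpolation=cv2.INTER_CUBIC)
B=cv2.resize(b['color'][110:230,255:375],None,fx=4,fy=4,interpolation=cv2.INTER_CUBIC)
B=B[:240];o=np.zeros((600,600,3),np.uint8);o[:350]=A;o[355:595,:480]=B
cv2.imwrite('pics/c2.png',o[:,:,::-1])
w=cloud(b); c=w.reshape(-1,3); c=c[np.isfinite(c[:,0])]; q=c-TIP; X=q@UX;Y=q@UY;Z=c[:,2]
s=(abs(X)<.05)&(Y>-.09)&(Y<-.06)&(Z>.08)&(Z<.20); print(len(c[s]),np.c_[X[s],Y[s],Z[s]].min(0),np.c_[X[s],Y[s],Z[s]].max(0))
E
```

```text
time: 10.15
position: [0.6622, 0.0129, 0.1516]
orientation: [-2.078, -2.351, 0.007]
ft_force: [-0.5, -0.9, -0.7]
finger_gap: 0.0635
gripper_force: 66.6
10.15 [0.6622 0.0129 0.1516] [[-0.123, 0.992, -0.006], [0.992, 0.123, -0.001], [0.0, -0.006, -1.0]] 0.06350945120278269 66.6429634205997 [-0.5 -0.9 -0.7]
shift [ 0.14  0.14 -0.21] j [-0.37  0.57  0.41  1.68 -0.27  0.95  0.27] yang 7.06 spin -0.14
670 [-0.04938511 -0.08767204  0.09332989] [ 0.04964602 -0.06013857  0.19964874]
```

View pics/c2.png

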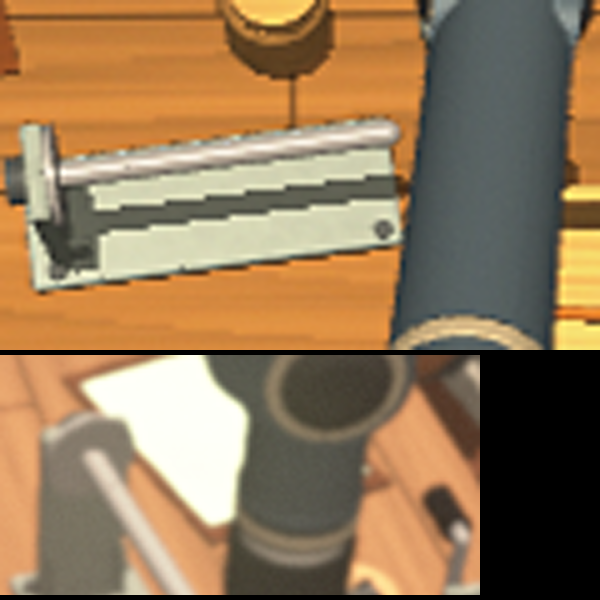

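```bash
python3 -m pendant '{"grip":[0.5,0.5,0.5,0.5,0.5,0.5,0.5,0.5],"translation":[[0.1,0.14,-0.2],[1,0.14,-0.2],[2,0.14,-0.2],[2.6,0.14,-0.2],[3.2,0.14,-0.2],[3.8,0.14,-0.2],[4.4,0.14,-0.2],[5,0.14,-0.2]],"spin":[-0.1,-0.1,-0.1,-0.1,-0.1,-0.1,-0.1,-0.1]}'
python3 -c "
from h import *
go(ROOT-.029*UY+[0,0,.0087],7.2)"
```

```text
time: 11.25
position: [0.6597, 0.0638, 0.1562]
orientation: [-2.077, -2.357, 0.001]
ft_force: [-0.3, -1.2, -1.5]
finger_gap: 0.0634
gripper_force: 66.7
11.25 [0.6597 0.0638 0.1562] [[-0.126, 0.992, -0.0], [0.992, 0.126, -0.0], [-0.0, -0.0, -1.0]] 0.06343220595451425 66.65822194889188 [-0.3 -1.2 -1.5]
shift [21.66 -0.25  0.24] j [-0.44  0.56  0.41  1.68 -0.26  0.96  0.19] yang 7.24 spin 0.04
```

```bash
python3 -m pendant '{"grip":[0.5,0.5,0.5,0.5,0.5,0.5,0.5,0.5],"translation":[[1.5,-0.2,0.2],[4,-0.2,0.2],[7,-0.2,0.2],[10,-0.2,0.2],[13,-0.2,0.2],[16,-0.2,0.2],[19,-0.2,0.2],[21.4,-0.2,0.2]],"spin":[0,0,0,0,0,0,0,0]}'
python3 -c "
from h import *
go(ROOT-.029*UY+[0,0,.0087],7.2)"
```

```text
time: 12.25
position: [0.6301, 0.2772, 0.1541]
orientation: [2.073, 2.359, -0.003]
ft_force: [4.1, -44.1, 8.0]
finger_gap: 0.0633
gripper_force: 67.6
12.25 [0.6301 0.2772 0.1541] [[-0.128, 0.992, -0.001], [0.992, 0.128, -0.002], [-0.002, -0.001, -1.0]] 0.06332482974202742 67.55430411547422 [  4.1 -44.1   8. ]
shift [0.12 0.   0.04] j [-0.74  0.6   0.39  1.61 -0.26  0.98 -0.13] yang 7.38 spin 0.18
```

```bash
python3 -m pendant '{"grip":[0.5,0.5,1,1,1,1,1,1],"translation":[[-0.2,0,0],[-0.4,0,0],[-0.4,0,0],[-0.4,0,0],[-0.4,0,0],[-0.4,0,-4],[-0.4,0,-9],[-0.4,0,-13]],"spin":[0,0,0,0,0,0,0,0]}'
python3 - <<'E'
from h import *
go(BC+.018*BY-.001*BX+[0,0,.2],-2.15)
E
```

```text
time: 13.25
position: [0.6318, 0.2717, 0.2866]
orientation: [2.076, 2.357, 0.003]
ft_force: [0.7, 0.5, -0.7]
finger_gap: 0.0855
gripper_force: 0.0
13.25 [0.6318 0.2717 0.2866] [[-0.126, 0.992, 0.002], [0.992, 0.126, 0.001], [0.001, 0.002, -1.0]] 0.08548291115486055 0.0 [ 0.7  0.5 -0.7]
shift [-42.91 -15.86   8.6 ] j [-0.76  0.49  0.43  1.48 -0.21  1.22 -0.17] yang 7.24 spin 9.39
```

```bash
python3 -m pendant '{"grip":[1,1,1,1,1,1,1,1],"translation":[[-5.4,-2,0],[-10.7,-4,0],[-16.1,-6,0],[-21.5,-8,0],[-26.8,-10,1],[-32.2,-12,3],[-37.6,-14,5],[-42.9,-15.9,8]],"spin":[1.2,2.4,3.6,4.8,6,7,8,9.4]}'
python3 - <<'E'
from h import *
d=snap('side','s2'); w=cloud(d)
cv2.imwrite('pics/s2b.png',cv2.resize(d['color'][110:230,245:365,::-1],None,fx=5,fy=5,interpolation=cv2.INTER_CUBIC))
go(BC+.018*BY-.001*BX+[0,0,.055],-2.15)
c=w.reshape(-1,3); c=c[np.isfinite(c[:,0])]; q=c-TIP; X=q@UX;Y=q@UY;Z=c[:,2]
s=(abs(X)<.04)&(Y>.15)&(Y<.24)&(Z>.165)&(Z<.2); print(np.c_[X[s],Y[s],Z[s]].min(0),np.c_[X[s],Y[s],Z[s]].max(0), np.percentile(Z[s],95))
E
```

```text
time: 14.25
position: [0.5282, -0.1748, 0.2053]
orientation: [2.262, 2.177, 0.004]
ft_force: [1.2, -0.4, 0.6]
finger_gap: 0.0852
gripper_force: 0.0
14.3 [ 0.5226 -0.183   0.2019] [[0.05, 0.999, -0.005], [0.999, -0.05, -0.005], [-0.005, -0.005, -1.0]] 0.0853688627577299 0.0 [-3.6 -5.1 -0.8]
shift [ 1.01  0.64 14.68] j [-0.21  0.36  0.6   1.91 -0.24  0.95  0.45] yang -2.88 spin -0.73Traceback (most recent call last):
  File "<stdin>", line 6, in <module>
    return umr_minimum(a, axis, None, out, keepdims, initial, where)
ValueError: zero-size array to reduction operation minimum which has no identity
```

View pics/s2b.png

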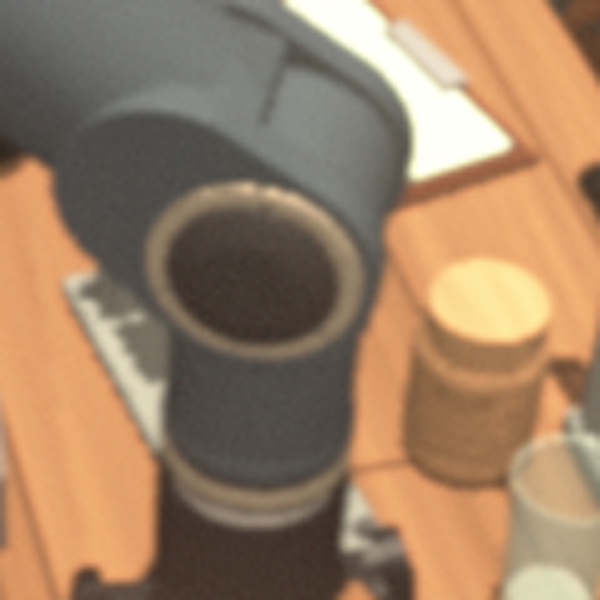

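The arm hides the spindle in this side view, so I'll check with the top camera's depth instead.

```bash
cat >> h.py <<'E'
def spin(name='top'):
    "widths on spindle: occupancy along UY from root, of points above roll radius"
    w=cloud(snap(name)); c=w.reshape(-1,3); c=c[np.isfinite(c[:,0])]; q=c-ROOT; X=q@UX;Y=q@UY;Z=c[:,2]
    s=(abs(X)<.04)&(Y>-.27)&(Y<-.004)&(Z>.162)&(Z<.185)
    h,_=np.histogram(-Y[s],np.arange(0,.28,.005)); print('occupancy/5mm',h.tolist(),'X',X[s].mean() if s.any() else None,'Z',np.percentile(Z[s],90) if s.any() else None)
E
python3 -c "
from h import *
spin(); go(BC+.018*BY-.001*BX+[0,0,.055],-2.15)"
```

```text
occupancy/5mm [0, 6, 25, 18, 22, 19, 17, 22, 16, 23, 19, 19, 7, 0, 0, 0, 0, 0, 0, 0, 0, 0, 0, 0, 0, 0, 0, 0, 0, 0, 0, 0, 0, 0, 0, 0, 0, 0, 0, 0, 0, 0, 0, 0, 0, 0, 0, 0, 0, 0, 0, 0, 0, 0, 0, 0] X -0.0009330626954022446 Z 0.1754390198739441
14.35 [ 0.5237 -0.1797  0.2029] [[0.049, 0.999, -0.005], [0.999, -0.05, -0.002], [-0.003, -0.005, -1.0]] 0.08539172723978466 0.0 [-0.4  0.3  0.6]
shift [ 0.64  0.55 14.79] j [-0.22  0.36  0.6   1.9  -0.24  0.95  0.44] yang -2.84 spin -0.69
```

```bash
python3 -m pendant '{"grip":[1,1,1],"translation":[[0,0,3],[0,0,6],[0,0,6]],"spin":[0,0,0]}'
python3 -c "
from h import *
go(BC+.018*BY-.001*BX+[0,0,.055],-2.15)"
```

```text
time: 14.72
position: [0.5269, -0.1719, 0.1433]
orientation: [-2.26, -2.177, 0.004]
ft_force: [1.0, 0.2, 0.7]
finger_gap: 0.0854
gripper_force: 0.0
14.725 [ 0.5269 -0.1719  0.1433] [[0.037, 0.999, -0.004], [0.999, -0.037, 0.001], [0.001, -0.004, -1.0]] 0.08535986665205808 0.0 [1.  0.2 0.7]
shift [-0.2   0.22  8.83] j [-0.19  0.44  0.55  1.96 -0.31  0.83  0.5 ] yang -2.13 spin 0.02
```

```bash
python3 -m pendant '{"grip":[1,1,1,0.5,0.5,0.5,0.5],"translation":[[-0.2,0.1,4],[-0.2,0.1,7.5],[-0.2,0.1,8.7],[-0.2,0.1,8.7],[-0.2,0.1,8.7],[-0.2,0.1,8.7],[-0.2,0.1,8.7]],"spin":[0,0,0,0,0,0,0]}' 60
python3 -m pendant '{"grip":[0.5,0.5,0.5,0.5,0.5,0.5,0.5,0.5],"translation":[[0,0,0],[0,0,-3],[0,0,-7],[0,0,-12],[0,0,-16],[0,0,-17],[0,0,-17],[0,0,-17]],"spin":[0,0,0,0,0,0,0,0]}'
python3 -c "
from h import *
go(TIP-.045*UY+[0,0,.0087],7.2)"
```

```text
time: 15.6
position: [0.5283, -0.1751, 0.0596]
orientation: [-2.262, -2.178, -0.0]
ft_force: [-5.4, 0.8, 6.6]
finger_gap: 0.0634
gripper_force: 66.6
time: 16.6
position: [0.5282, -0.1743, 0.2264]
orientation: [-2.261, -2.178, 0.002]
ft_force: [-0.4, -0.1, -1.8]
finger_gap: 0.0632
gripper_force: 67.0
16.6 [ 0.5282 -0.1743  0.2264] [[0.037, 0.999, -0.003], [0.999, -0.037, 0.001], [0.001, -0.003, -1.0]] 0.06316748850959106 66.99207049794495 [-0.4 -0.1 -1.8]
shift [20.35 12.67  7.24] j [-0.24  0.34  0.61  1.88 -0.23  1.    0.43] yang -2.13 spin -9.33
```

```bash
python3 -m pendant '{"grip":[0.5,0.5,0.5,0.5,0.5,0.5,0.5,0.5],"translation":[[4,2.5,0],[8,5,0],[12.2,7.6,0],[16.3,10.2,0],[20.3,12.7,1],[20.3,12.7,4],[20.3,12.7,7],[20.3,12.7,7]],"spin":[-1.9,-3.8,-5.6,-7.5,-9.3,-9.3,-9.3,-9.3]}'
python3 -m pendant '{"grip":[0.5],"translation":[[0,0,0]],"spin":[0]}'
python3 -c "
from h import *
go(TIP-.045*UY+[0,0,.0116],7.2)"
```

```text
time: 17.6
position: [0.6609, 0.0234, 0.1534]
orientation: [-2.075, -2.351, 0.01]
ft_force: [-0.2, 0.6, -1.9]
finger_gap: 0.0634
gripper_force: 66.8
time: 17.73
position: [0.6639, 0.0228, 0.158]
orientation: [2.079, 2.355, -0.0]
ft_force: [-0.0, -1.0, -0.9]
finger_gap: 0.0629
gripper_force: 66.8
17.725 [0.6639 0.0228 0.158 ] [[-0.124, 0.992, 0.0], [0.992, 0.124, -0.0], [-0.0, 0.0, -1.0]] 0.06291559873891718 66.84032860212028 [-0.  -1.  -0.9]
shift [ 0.17 -0.15  0.14] j [-0.43  0.57  0.48  1.68 -0.31  0.97  0.29] yang 7.13 spin -0.07
```

```bash
python3 -m pendant '{"grip":[0.5,0.5,0.5,0.5,0.5,0.5,0.5,0.5],"translation":[[0.2,-0.15,0.1],[1,-0.15,0.1],[2,-0.15,0.1],[2.6,-0.15,0.1],[3.2,-0.15,0.1],[3.8,-0.15,0.1],[4.4,-0.15,0.1],[5,-0.15,0.1]],"spin":[0,0,0,0,0,0,0,0]}'
python3 -c "
from h import *
go(ROOT-.085*UY+[0,0,.0116],7.2)"
```

```text
time: 18.73
position: [0.6558, 0.073, 0.1569]
orientation: [-2.079, -2.356, -0.0]
ft_force: [-0.4, 0.1, -2.5]
finger_gap: 0.0633
gripper_force: 66.8
18.725 [0.6558 0.073  0.1569] [[-0.125, 0.992, -0.0], [0.992, 0.125, 0.0], [0.0, -0.0, -1.0]] 0.06330660146591363 66.84340107254684 [-0.4  0.1 -2.5]
shift [15.1  -0.    0.03] j [-0.5   0.57  0.47  1.69 -0.3   0.96  0.21] yang 7.15 spin -0.05
```

```bash
python3 -m pendant '{"grip":[0.5,0.5,0.5,0.5,0.5,0.5,0.5,0.5],"translation":[[1.5,0,0],[4,0,0],[6.5,0,0],[9,0,0],[11.5,0,0],[13.5,0,0],[15,0,0],[15,0,0]],"spin":[0,0,0,0,0,0,0,0]}'
python3 -c "
from h import *
go(ROOT-.085*UY+[0,0,.0116],7.2)"
```

```text
time: 19.73
position: [0.6368, 0.2231, 0.1567]
orientation: [-2.076, -2.358, -0.0]
ft_force: [-0.3, -0.7, -0.8]
finger_gap: 0.063
gripper_force: 66.9
19.725 [0.6368 0.2231 0.1567] [[-0.127, 0.992, -0.0], [0.992, 0.127, 0.0], [0.0, -0.0, -1.0]] 0.0629992030334147 66.9145083334297 [-0.3 -0.7 -0.8]
shift [-0.04  0.01  0.01] j [-0.71  0.59  0.46  1.65 -0.3   0.98 -0.02] yang 7.29 spin 0.09
```

```bash
python3 -m pendant '{"grip":[1,1,1,1,1,1,1,1],"translation":[[0,0,0],[0,0,0],[0,0,0],[0,0,-3],[0,0,-7],[0,0,-11],[0,0,-13],[0,0,-13]],"spin":[0,0,0,0,0,0,0,0]}'
python3 - <<'E'
from h import *
go(BC+.076*BY-.002*BX+[0,0,.2],-2.15)
E
```

```text
time: 20.72
position: [0.6381, 0.2212, 0.2889]
orientation: [2.078, 2.354, 0.006]
ft_force: [0.6, -0.7, 0.1]
finger_gap: 0.0856
gripper_force: 0.0
20.725 [0.6381 0.2212 0.2889] [[-0.124, 0.992, 0.004], [0.992, 0.124, 0.002], [0.001, 0.004, -1.0]] 0.08559765016376958 0.0 [ 0.6 -0.7  0.1]
shift [-32.12 -14.95   8.8 ] j [-0.74  0.47  0.51  1.52 -0.24  1.21 -0.07] yang 7.12 spin 9.27
```

```bash
python3 -m pendant '{"grip":[1,1,1,1,1,1,1,1],"translation":[[-5,-2.3,0],[-10,-4.6,0],[-15,-7,0],[-20,-9.3,0],[-25,-11.6,1.5],[-30,-14,4],[-32.1,-14.9,8],[-32.1,-14.9,11]],"spin":[1.5,3,4.5,6,7.5,9.3,9.3,9.3]}'
python3 -m pendant '{"grip":[1],"translation":[[0,0,0]],"spin":[0]}'
python3 -c "
from h import *
spin(); go(BC+.076*BY-.002*BX+[0,0,.057],-2.15)"
```

```text
time: 21.72
position: [0.5269, -0.1181, 0.1746]
orientation: [-2.267, -2.172, 0.004]
ft_force: [0.7, 1.2, 1.1]
finger_gap: 0.0855
gripper_force: 0.0
time: 21.85
position: [0.5268, -0.1154, 0.174]
orientation: [-2.26, -2.175, 0.007]
ft_force: [0.2, 0.5, 0.1]
finger_gap: 0.0856
gripper_force: 0.0
occupancy/5mm [0, 10, 19, 21, 19, 19, 22, 19, 20, 23, 19, 21, 3, 18, 21, 19, 21, 19, 22, 20, 20, 8, 1, 0, 0, 0, 0, 0, 0, 0, 0, 0, 0, 0, 0, 0, 0, 0, 0, 0, 0, 0, 0, 0, 0, 0, 0, 0, 0, 0, 0, 0, 0, 0, 0, 0] X -0.0002855582165127585 Z 0.175924649525431
21.9 [ 0.5283 -0.1154  0.1757] [[0.038, 0.999, -0.003], [0.999, -0.038, -0.0], [-0.0, -0.003, -1.0]] 0.08530673587556217 0.0 [ 0.2 -0.3 -0.4]
shift [-0.05  0.19 11.87] j [-0.35  0.38  0.62  1.96 -0.28  0.89  0.38] yang -2.16 spin -0.01
```

```bash
python3 -m pendant '{"grip":[1,1,1,0.5,0.5,0.5,0.5],"translation":[[0,0.1,5],[0,0.1,9.5],[0,0.1,11.8],[0,0.1,11.8],[0,0.1,11.8],[0,0.1,11.8],[0,0.1,11.8]],"spin":[0,0,0,0,0,0,0]}' 60
python3 -m pendant '{"grip":[0.5,0.5,0.5,0.5,0.5,0.5,0.5,0.5],"translation":[[0,0,0],[0,0,-3],[0,0,-7],[0,0,-12],[0,0,-16],[0,0,-17],[0,0,-17],[0,0,-17]],"spin":[0,0,0,0,0,0,0,0]}'
python3 -c "
from h import *
go(TIP-.045*UY+[0,0,.0116],7.2)"
```

```text
time: 22.78
position: [0.531, -0.1156, 0.0605]
orientation: [2.262, 2.179, 0.003]
ft_force: [-2.9, 0.6, 6.7]
finger_gap: 0.0629
gripper_force: 67.4
time: 23.78
position: [0.5294, -0.1152, 0.2274]
orientation: [-2.261, -2.178, 0.003]
ft_force: [0.2, -0.8, -1.6]
finger_gap: 0.0631
gripper_force: 66.6
23.775 [ 0.5294 -0.1152  0.2274] [[0.037, 0.999, -0.003], [0.999, -0.037, 0.0], [0.0, -0.003, -1.0]] 0.06313625910528442 66.60107290372252 [ 0.2 -0.8 -1.6]
shift [14.44 12.77  7.05] j [-0.39  0.32  0.66  1.91 -0.23  0.99  0.34] yang -2.13 spin -9.33
```

```bash
python3 -m pendant '{"grip":[0.5,0.5,0.5,0.5,0.5,0.5,0.5,0.5],"translation":[[3.6,3.2,0],[7.2,6.4,0],[10.8,9.6,0],[14.4,12.7,0],[14.4,12.7,2],[14.4,12.7,5],[14.4,12.7,6.9],[14.4,12.7,6.9]],"spin":[-2.3,-4.6,-7,-9.3,-9.3,-9.3,-9.3,-9.3]}'
python3 -m pendant '{"grip":[0.5],"translation":[[0,0,0]],"spin":[0]}'
python3 -c "
from h import *
go(TIP-.045*UY+[0,0,.0125],7.2)"
```

```text
time: 24.78
position: [0.6609, 0.023, 0.1574]
orientation: [-2.077, -2.352, 0.006]
ft_force: [0.4, -0.4, -0.6]
finger_gap: 0.0633
gripper_force: 66.5
time: 24.9
position: [0.6631, 0.023, 0.1606]
orientation: [2.079, 2.354, 0.001]
ft_force: [1.4, -0.4, -1.0]
finger_gap: 0.063
gripper_force: 66.5
24.9 [0.6631 0.023  0.1606] [[-0.124, 0.992, 0.001], [0.992, 0.124, -0.0], [-0.0, 0.001, -1.0]] 0.0630223606980843 66.50102502666414 [ 1.4 -0.4 -1. ]
shift [ 0.14 -0.07  0.31] j [-0.46  0.58  0.53  1.68 -0.34  0.98  0.31] yang 7.12 spin -0.08
```

```bash
python3 -m pendant '{"grip":[0.5,0.5,0.5,0.5,0.5,0.5,0.5,0.5],"translation":[[0.2,-0.1,0.3],[1,-0.1,0.3],[2,-0.1,0.3],[2.6,-0.1,0.3],[3.2,-0.1,0.3],[3.8,-0.1,0.3],[4.4,-0.1,0.3],[5,-0.1,0.3]],"spin":[0,0,0,0,0,0,0,0]}'
python3 -c "
from h import *
go(ROOT-.126*UY+[0,0,.0125],7.2)"
```

```text
time: 25.9
position: [0.6553, 0.0734, 0.1569]
orientation: [-2.079, -2.356, -0.0]
ft_force: [-0.8, 0.5, -1.1]
finger_gap: 0.0635
gripper_force: 66.5
25.9 [0.6553 0.0734 0.1569] [[-0.125, 0.992, -0.0], [0.992, 0.125, 0.0], [0.0, -0.0, -1.0]] 0.06347051614240037 66.50245137512684 [-0.8  0.5 -1.1]
shift [10.95  0.04 -0.06] j [-0.54  0.58  0.53  1.69 -0.34  0.97  0.24] yang 7.15 spin -0.05
```

```bash
python3 -m pendant '{"grip":[0.5,0.5,0.5,0.5,0.5,0.5,1,1],"translation":[[1.5,0,0],[4,0,0],[6.5,0,0],[9,0,0],[10.9,0,0],[10.9,0,0],[10.9,0,0],[10.9,0,0]],"spin":[0,0,0,0,0,0,0,0]}'
python3 -m pendant '{"grip":[1,1,1,1,1,1,1],"translation":[[0,0,0],[0,0,0],[0,0,-3],[0,0,-7],[0,0,-11],[0,0,-13],[0,0,-13]],"spin":[0,0,0,0,0,0,0]}'
python3 - <<'E'
from h import *
go(BC-.04*BY-.001*BX+[0,0,.2],-2.15)
E
```

```text
time: 26.9
position: [0.6423, 0.1795, 0.1573]
orientation: [2.081, 2.353, 0.0]
ft_force: [-0.1, -0.0, -0.3]
finger_gap: 0.0857
gripper_force: 0.0
time: 27.78
position: [0.6427, 0.181, 0.2888]
orientation: [2.078, 2.354, 0.005]
ft_force: [0.3, -0.3, 0.6]
finger_gap: 0.0853
gripper_force: 0.0
27.775 [0.6427 0.181  0.2888] [[-0.124, 0.992, 0.004], [0.992, 0.124, 0.001], [0.001, 0.004, -1.0]] 0.0853040442474686 0.0 [ 0.3 -0.3  0.6]
shift [-39.54 -16.69   8.77] j [-0.73  0.47  0.57  1.54 -0.27  1.21  0.01] yang 7.14 spin 9.29
```

```bash
python3 -m pendant '{"grip":[1,1,1,1,1,1,1,1],"translation":[[-5.6,-2.4,0],[-11.3,-4.8,0],[-17,-7.2,0],[-22.6,-9.5,0],[-28.2,-11.9,0.5],[-33.9,-14.3,2],[-39.5,-16.7,4],[-39.5,-16.7,8]],"spin":[1.3,2.6,4,5.3,6.6,8,9.3,9.3]}'
python3 -m pendant '{"grip":[1],"translation":[[0,0,3]],"spin":[0]}'
python3 -m pendant '{"grip":[1],"translation":[[0,0,0]],"spin":[0]}'
python3 -c "
from h import *
spin(); go(BC-.04*BY-.001*BX+[0,0,.057],-2.15)"
```

```text
time: 28.78
position: [0.523, -0.2377, 0.2068]
orientation: [2.271, 2.166, -0.001]
ft_force: [-0.6, 0.9, -0.2]
finger_gap: 0.0852
gripper_force: 0.0
time: 28.9
position: [0.5234, -0.2322, 0.1741]
orientation: [-2.264, -2.174, 0.003]
ft_force: [0.3, 0.4, -0.5]
finger_gap: 0.0852
gripper_force: 0.0
time: 29.02
position: [0.523, -0.2306, 0.1737]
orientation: [-2.259, -2.174, 0.006]
ft_force: [-0.6, -0.5, 0.1]
finger_gap: 0.0856
gripper_force: 0.0
occupancy/5mm [0, 11, 20, 18, 20, 20, 20, 22, 21, 23, 19, 20, 5, 19, 20, 22, 20, 17, 21, 17, 21, 6, 8, 20, 20, 20, 18, 22, 16, 0, 0, 0, 0, 0, 0, 0, 0, 0, 0, 1, 0, 0, 0, 0, 0, 0, 0, 0, 0, 0, 0, 0, 0, 0, 0, 0] X -0.001223582625669882 Z 0.1765700393129593
29.075 [ 0.5244 -0.2312  0.1756] [[0.038, 0.999, -0.003], [0.999, -0.038, 0.001], [0.0, -0.003, -1.0]] 0.08505193943784377 0.0 [ 0.3 -1.6  0.7]
shift [-0.07  0.25 11.86] j [-0.17  0.45  0.68  1.89 -0.35  0.93  0.64] yang -2.16 spin -0.01
```

```bash
python3 -m pendant '{"grip":[1,1,1,0.5,0.5,0.5,0.5],"translation":[[0,0.2,5],[0,0.2,9.5],[0,0.2,11.8],[0,0.2,11.8],[0,0.2,11.8],[0,0.2,11.8],[0,0.2,11.8]],"spin":[0,0,0,0,0,0,0]}' 60
python3 -m pendant '{"grip":[0.5,0.5,0.5,0.5,0.5,0.5,0.5,0.5],"translation":[[0,0,0],[0,0,-3],[0,0,-7],[0,0,-12],[0,0,-16],[0,0,-17],[0,0,-17],[0,0,-17]],"spin":[0,0,0,0,0,0,0,0]}'
python3 -c "
from h import *
go(TIP-.045*UY+[0,0,.0125],7.2)"
```

```text
time: 29.95
position: [0.5272, -0.2322, 0.0607]
orientation: [2.263, 2.179, 0.001]
ft_force: [-5.6, 1.4, 7.3]
finger_gap: 0.0632
gripper_force: 67.4
time: 30.95
position: [0.5268, -0.231, 0.2276]
orientation: [-2.261, -2.179, 0.001]
ft_force: [-0.0, -0.4, 0.9]
finger_gap: 0.0631
gripper_force: 66.6
30.95 [ 0.5268 -0.231   0.2276] [[0.037, 0.999, -0.002], [0.999, -0.037, 0.001], [0.001, -0.002, -1.0]] 0.06312040554607587 66.56617023982108 [-0.  -0.4  0.9]
shift [26.01 12.6   7.01] j [-0.21  0.39  0.72  1.84 -0.3   1.03  0.6 ] yang -2.12 spin -9.32
```

```bash
python3 -m pendant '{"grip":[0.5,0.5,0.5,0.5,0.5,0.5,0.5,0.5],"translation":[[4.3,2.1,0],[8.7,4.2,0],[13,6.3,0],[17.3,8.4,0],[21.7,10.5,0],[26,12.5,1],[26,12.5,5],[26,12.5,7]],"spin":[-1.6,-3.1,-4.7,-6.2,-7.8,-9.3,-9.3,-9.3]}'
python3 -m pendant '{"grip":[0.5,0.5],"translation":[[0,0,0],[0,0,0]],"spin":[0,0]}'
python3 -c "
from h import *
go(TIP-.045*UY+[0,0,.0125],7.2)"
```

```text
time: 31.95
position: [0.6601, 0.0241, 0.1549]
orientation: [-2.075, -2.353, 0.007]
ft_force: [-0.5, -0.5, -0.6]
finger_gap: 0.0632
gripper_force: 66.5
time: 32.2
position: [0.6625, 0.0223, 0.1599]
orientation: [2.08, 2.353, 0.001]
ft_force: [0.6, -0.2, -0.2]
finger_gap: 0.0629
gripper_force: 66.5
32.2 [0.6625 0.0223 0.1599] [[-0.123, 0.992, 0.002], [0.992, 0.123, -0.0], [-0.0, 0.002, -1.0]] 0.0628875299540126 66.51615533977747 [ 0.6 -0.2 -0.2]
shift [ 0.21 -0.01  0.24] j [-0.49  0.59  0.58  1.68 -0.37  0.98  0.34] yang 7.06 spin -0.14
```

```bash
python3 -m pendant '{"grip":[0.5,0.5,0.5,0.5,0.5,0.5,0.5,0.5],"translation":[[0.2,0,0.2],[1,0,0.2],[2,0,0.2],[2.6,0,0.2],[3.2,0,0.2],[3.8,0,0.2],[4.4,0,0.2],[5,0,0.2]],"spin":[-0.1,-0.1,-0.1,-0.1,-0.1,-0.1,-0.1,-0.1]}'
python3 -c "
from h import *
go(ROOT-.159*UY+[0,0,.0125],7.2)"
```

```text
time: 33.2
position: [0.6557, 0.0735, 0.1569]
orientation: [-2.076, -2.357, 0.0]
ft_force: [-0.2, -0.3, -0.6]
finger_gap: 0.0628
gripper_force: 66.5
33.2 [0.6557 0.0735 0.1569] [[-0.126, 0.992, -0.0], [0.992, 0.126, -0.0], [-0.0, -0.0, -1.0]] 0.06279665992556105 66.51670879684389 [-0.2 -0.3 -0.6]
shift [ 7.65  0.03 -0.06] j [-0.57  0.59  0.58  1.69 -0.37  0.97  0.27] yang 7.25 spin 0.05
```

```bash
python3 -m pendant '{"grip":[0.5,0.5,0.5,0.5,0.5,1,1,1],"translation":[[1.5,0,0],[3.5,0,0],[5.5,0,0],[7.6,0,0],[7.6,0,0],[7.6,0,0],[7.6,0,0],[7.6,0,0]],"spin":[0,0,0,0,0,0,0,0]}'
python3 -m pendant '{"grip":[1,1,1,1,1,1,1,1],"translation":[[0,0,-3],[0,0,-7],[0,0,-11],[-3,-3,-14],[-8,-8,-14],[-13,-13,-14],[-18,-18,-14],[-18,-18,-14]],"spin":[0,0,0,0,0,0,0,0]}'
python3 - <<'E'
from h import *
spin()
w=cloud(snap('top','t3')); c=w.reshape(-1,3); c=c[np.isfinite(c[:,0])]
s=(abs(c[:,0]-.471)<.1)&(abs(c[:,1]-.169)<.1)&(c[:,2]>.045)&(c[:,2]<.064)
print(s.sum(),cv2.minAreaRect(c[s][:,:2].astype(np.float32)),c[s].mean(0)); st()
cv2.imwrite('pics/t3b.png',cv2.resize(load('t3')['color'][120:270,180:380,::-1],None,fx=4,fy=4,interpolation=cv2.INTER_CUBIC))
E
```

```text
time: 34.2
position: [0.6463, 0.1475, 0.1571]
orientation: [2.078, 2.356, 0.0]
ft_force: [0.2, 1.1, -0.4]
finger_gap: 0.0855
gripper_force: 0.0
time: 35.2
position: [0.4879, -0.0566, 0.2972]
orientation: [-2.083, -2.351, -0.002]
ft_force: [-0.1, 0.7, 0.7]
finger_gap: 0.0852
gripper_force: 0.0
occupancy/5mm [0, 15, 17, 21, 19, 21, 19, 20, 18, 19, 20, 20, 6, 21, 19, 21, 21, 19, 19, 18, 21, 8, 18, 18, 20, 19, 20, 21, 6, 8, 22, 17, 21, 19, 7, 0, 0, 0, 0, 0, 0, 0, 0, 0, 0, 0, 0, 0, 0, 0, 0, 0, 0, 0, 0, 0] X -0.0007706527465913284 Z 0.17579369912115458
351 ((0.4362545907497406, 0.17382025718688965), (0.0707581639289856, 0.12921319901943207), 82.46163177490234) [0.45725108 0.1687222  0.05509464]
35.3 [ 0.4889 -0.0556  0.2974] [[-0.121, 0.993, 0.001], [0.993, 0.121, 0.002], [0.001, 0.001, -1.0]] 0.08551581434442614 0.0 [ 0.3  0.5 -0.5]
```

View pics/t3b.png

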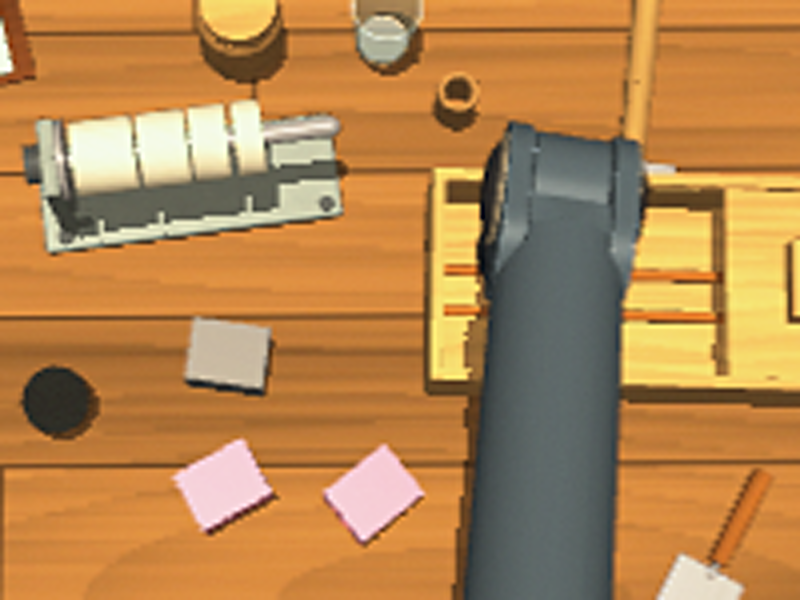

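All four rolls are on the spindle in the right order. The grey cap lies at crop pixel (228,355), apparently where it started.

```bash
python3 - <<'E'
from h import *
w=cloud(load('t3')); c=w.reshape(-1,3); c=c[np.isfinite(c[:,0])]
s=(abs(c[:,0]-.478)<.05)&(abs(c[:,1]-.169)<.07)&(c[:,2]>.052)&(c[:,2]<.06)
a=cv2.minAreaRect(c[s][:,:2].astype(np.float32)); print(s.sum(),a,c[s].mean(0))
w=cloud(load('top0')); 
go([a[0][0],a[0][1],.15],-9.2)
E
```

```text
203 ((0.47134092450141907, 0.16896241903305054), (0.06985880434513092, 0.056471262127161026), 80.89298248291016) [0.46980975 0.16899328 0.05541283]
35.3 [ 0.4889 -0.0556  0.2974] [[-0.121, 0.993, 0.001], [0.993, 0.121, 0.002], [0.001, 0.001, -1.0]] 0.08551581434442614 0.0 [ 0.3  0.5 -0.5]
shift [22.48  0.96 14.78] j [-0.64  0.14  0.75  1.93 -0.11  1.11  0.28] yang 6.95 spin 16.15
```

```bash
python3 -m pendant '{"grip":[1,1,1,1,1,1,1,1],"translation":[[5,0.2,1],[10,0.4,3],[15,0.6,5],[19,0.8,8],[22.5,1,11],[22.5,1,14],[22.5,1,15],[22.5,1,15]],"spin":[3,6,9,12,16,16,16,16]}'
python3 -m pendant '{"grip":[1],"translation":[[0,0,0]],"spin":[0]}'
python3 -c "
from h import *
go([.4713,.169,.034],-9.1)"
```

```text
time: 36.3
position: [0.4721, 0.1719, 0.1466]
orientation: [2.384, 2.046, -0.001]
ft_force: [0.6, 0.9, 0.4]
finger_gap: 0.0855
gripper_force: 0.0
time: 36.42
position: [0.4728, 0.1718, 0.1479]
orientation: [2.385, 2.045, 0.004]
ft_force: [0.4, -0.2, 0.2]
finger_gap: 0.085
gripper_force: 0.0
36.425 [0.4728 0.1718 0.1479] [[0.153, 0.988, 0.002], [0.988, -0.153, 0.001], [0.001, 0.002, -1.0]] 0.08497934019568862 0.0 [ 0.4 -0.2  0.2]
shift [-0.31 -0.13 11.39] j [-0.9   0.35  0.58  2.07 -0.27  0.79 -0.31] yang -8.78 spin 0.32
```

```bash
python3 -m pendant '{"grip":[1,1,1,0.4,0.4,0.4,0.4,0.4],"translation":[[-0.3,-0.1,5],[-0.3,-0.1,9],[-0.3,-0.1,11.4],[-0.3,-0.1,11.4],[-0.3,-0.1,11.4],[-0.3,-0.1,11.4],[-0.3,-0.1,11.4],[-0.3,-0.1,11.4]],"spin":[0.3,0.3,0.3,0.3,0.3,0.3,0.3,0.3]}' 70
python3 -c "
from h import *
st()"
python3 -m pendant '{"grip":[0.4,0.4,0.4,0.4,0.4,0.4,0.4,0.4],"translation":[[0,0,-2],[0,0,-5],[0,0,-9],[0,0,-13],[0,0,-17],[0,0,-19],[0,0,-19],[0,0,-19]],"spin":[0,0,0,0,0,0,0,0]}'
python3 -c "
from h import *
go(TIP-.06*UY+[0,0,.006],7.2)"
```

```text
time: 37.42
position: [0.4715, 0.1693, 0.0344]
orientation: [2.389, 2.039, 0.005]
ft_force: [-0.1, 0.0, 8.0]
finger_gap: 0.0558
gripper_force: 74.8
37.425 [0.4715 0.1693 0.0344] [[0.157, 0.988, 0.002], [0.988, -0.157, 0.002], [0.002, 0.002, -1.0]] 0.055782431840858335 74.75821495056152 [-0.1  0.   8. ]
time: 38.42
position: [0.4695, 0.1687, 0.222]
orientation: [-2.389, -2.039, 0.002]
ft_force: [-0.1, -0.5, -2.0]
finger_gap: 0.0556
gripper_force: 74.3
38.425 [0.4695 0.1687 0.222 ] [[0.157, 0.988, -0.002], [0.988, -0.157, -0.0], [-0.001, -0.002, -1.0]] 0.05564328842612516 74.29392099380493 [-0.1 -0.5 -2. ]
shift [-12.67  21.73   7.07] j [-0.98  0.24  0.65  2.01 -0.18  0.95 -0.39] yang -9.03 spin -16.23
```

```bash
python3 -m pendant '{"grip":[0.4,0.4,0.4,0.4,0.4,0.4,0.4,0.4],"translation":[[-4,1.5,0],[-8,5.5,0],[-11,10,0],[-12.7,15,0],[-12.7,19,0],[-12.7,21.7,1],[-12.7,21.7,5],[-12.7,21.7,7]],"spin":[-2.7,-5.4,-8.1,-10.8,-13.5,-16.2,-16.2,-16.2]}'
python3 -m pendant '{"grip":[0.4,0.4],"translation":[[0,0,0],[0,0,0]],"spin":[0,0]}'
python3 -c "
from h import *
go(TIP-.06*UY+[0,0,.0064],7.2)"
```

```text
time: 39.42
position: [0.6626, 0.0093, 0.1486]
orientation: [-2.076, -2.352, 0.008]
ft_force: [0.6, 0.6, -1.7]
finger_gap: 0.0555
gripper_force: 74.5
time: 39.67
position: [0.6652, 0.0093, 0.1539]
orientation: [2.078, 2.355, 0.002]
ft_force: [-0.1, 0.1, -1.3]
finger_gap: 0.0556
gripper_force: 74.5
39.675 [0.6652 0.0093 0.1539] [[-0.125, 0.992, 0.002], [0.992, 0.125, 0.0], [-0.0, 0.001, -1.0]] 0.05560999212967951 74.50869083404541 [-0.1  0.1 -1.3]
shift [ 0.03 -0.11  0.25] j [-0.47  0.6   0.57  1.68 -0.38  0.97  0.37] yang 7.16 spin -0.04
```

```bash
python3 -m pendant '{"grip":[0.4,0.4,0.4,0.4,0.4,0.4,0.4,0.4],"translation":[[0.2,-0.1,0.25],[1,-0.1,0.25],[1.8,-0.1,0.25],[2.2,-0.1,0.25],[2.6,-0.1,0.25],[3,-0.1,0.25],[3.5,-0.1,0.25],[4,-0.1,0.25]],"spin":[0,0,0,0,0,0,0,0]}'
python3 -c "
from h import *
go(TIP+.023*UY+[0,0,.0064],7.2)"
```

```text
time: 40.67
position: [0.6587, 0.0491, 0.1504]
orientation: [-2.079, -2.356, -0.0]
ft_force: [-0.5, -0.4, -1.7]
finger_gap: 0.0554
gripper_force: 74.5
40.675 [0.6587 0.0491 0.1504] [[-0.124, 0.992, -0.0], [0.992, 0.124, 0.0], [0.0, -0.0, -1.0]] 0.055448788109058 74.51125860214233 [-0.5 -0.4 -1.7]
shift [ 4.3   0.03 -0.1 ] j [-0.53  0.6   0.57  1.7  -0.38  0.96  0.31] yang 7.15 spin -0.05
```

```bash
python3 -m pendant '{"grip":[0.4,0.4,0.4,0.4,0.4,0.4],"translation":[[0.8,0,0],[1.7,0,0],[2.6,0,0],[3.4,0,0],[4,0,0],[4.3,0,0]],"spin":[0,0,0,0,0,0]}'
python3 -c "
from h import *
go(TIP+.023*UY+[0,0,.0064],7.2)"
```

```text
time: 41.42
position: [0.6534, 0.0917, 0.1504]
orientation: [2.077, 2.356, -0.001]
ft_force: [0.9, -2.6, -3.6]
finger_gap: 0.0556
gripper_force: 74.5
41.425 [0.6534 0.0917 0.1504] [[-0.125, 0.992, 0.0], [0.992, 0.125, -0.001], [-0.001, 0.0, -1.0]] 0.05564504662469129 74.50252175331116 [ 0.9 -2.6 -3.6]
shift [ 0.01  0.02 -0.1 ] j [-0.6   0.59  0.57  1.7  -0.38  0.96  0.24] yang 7.19 spin -0.01
```

Next I'll push gently until I feel the end stop.

```bash
for i in 1 2; do python3 -m pendant '{"grip":[0.4,0.4],"translation":[[0.15,0,0],[0.2,0,0]],"spin":[0,0]}' | grep -E 'posi|force'; done
python3 -c "
from h import *
go(TIP+.023*UY+[0,0,.0064],7.2)"
```

```text
position: [0.6533, 0.0918, 0.1504]
ft_force: [1.5, -4.4, -2.9]
gripper_force: 74.4
position: [0.6533, 0.0919, 0.1503]
ft_force: [2.5, -7.6, -3.0]
gripper_force: 74.6
41.925 [0.6533 0.0919 0.1503] [[-0.122, 0.993, 0.001], [0.993, 0.122, -0.004], [-0.004, 0.001, -1.0]] 0.05553679836252503 74.55699563026428 [ 2.5 -7.6 -3. ]
shift [-0.01  0.02 -0.11] j [-0.6   0.59  0.57  1.7  -0.38  0.96  0.24] yang 7.01 spin -0.19
```

```bash
python3 -m pendant '{"grip":[0.4,0.4,0.4,1,1,1,1,1],"translation":[[0.3,0,0],[0.3,0,0],[-0.2,0,0],[-0.3,0,0],[-0.3,0,0],[-0.3,0,0],[-0.3,0,0],[-0.3,0,-4]],"spin":[0,0,0,0,0,0,0,0]}'
python3 -m pendant '{"grip":[1,1,1,1,1,1,1,1],"translation":[[0,0,-3],[0,0,-7],[0,0,-9],[-5,-3,-9],[-10,-6,-9],[-15,-9,-9],[-20,-12,-9],[-20,-12,-9]],"spin":[0,0,0,0,0,0,0,0]}'
python3 - <<'E'
from h import *
go(BC-.14*BY+[0,0,.2],-2.15)
d=snap('top','t4'); w=cloud(d); c=w.reshape(-1,3); c=c[np.isfinite(c[:,0])]; q=c-TIP; X=q@UX;Y=q@UY;Z=c[:,2]
s=(abs(X)<.05)&(Y>-.05)&(Y<.065)&(Z>.16)&(Z<.18); print(s.sum(),Y[s].min(),Y[s].max(),Y[s].mean(),X[s].mean(),np.median(Z[s]))
q=c-BC; X=q@BX;Y=q@BY; s=(abs(X)<.04)&(Z>.105)&(Z<.13)&(Y<-.1); print('cleat',s.sum(),Y[s].mean() if s.any() else 0, X[s].mean() if s.any() else 0)
cv2.imwrite('pics/t4b.png',cv2.resize(d['color'][120:270,180:380,::-1],None,fx=4,fy=4,interpolation=cv2.INTER_CUBIC))
E
```

```text
time: 42.92
position: [0.651, 0.0932, 0.1877]
orientation: [-2.075, -2.353, 0.009]
ft_force: [0.7, -0.3, 0.1]
finger_gap: 0.0855
gripper_force: 0.0
time: 43.92
position: [0.5562, -0.1265, 0.2806]
orientation: [2.09, 2.345, -0.002]
ft_force: [0.7, 0.5, 0.5]
finger_gap: 0.0855
gripper_force: 0.0
43.925 [ 0.5562 -0.1265  0.2806] [[-0.115, 0.993, -0.001], [0.993, 0.115, -0.001], [-0.001, -0.001, -1.0]] 0.08549453598008197 0.0 [0.7 0.5 0.5]
shift [-20.02  -5.57   8.08] j [-0.41  0.32  0.71  1.78 -0.23  1.12  0.5 ] yang 6.58 spin 8.73
332 -0.013020396260705286 0.05682435263127406 0.021465310058447568 0.0008215274720466975 0.1691636897861991
cleat 75 -0.13704105687036117 -0.0016435797037864452
```

View pics/t4b.png

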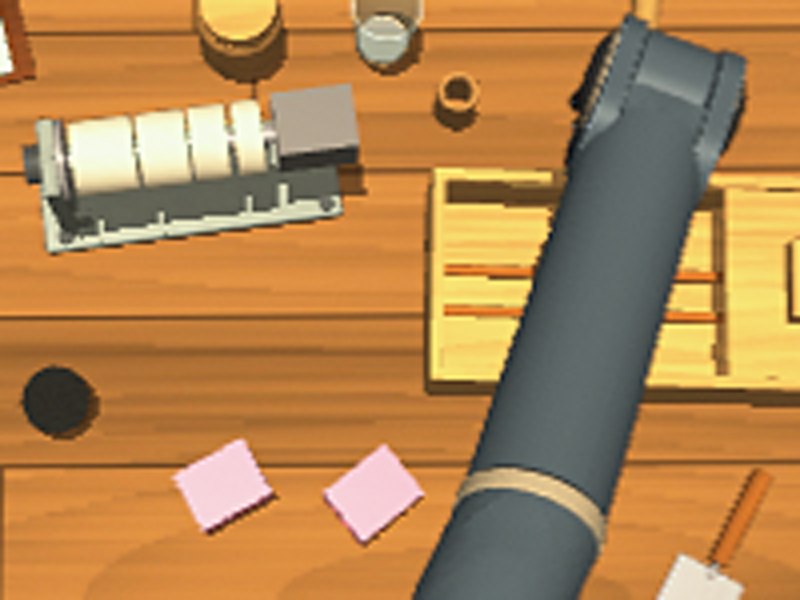

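The cap is seated with its centre 22 mm in from the tip. Now I'll close the lid.

```bash
python3 -m pendant '{"grip":[1,1,1,1,1,1,1,1],"translation":[[-5,-1.4,0],[-10,-2.8,1],[-15,-4.2,3],[-19.8,-5.6,5],[-19.8,-5.6,8],[-19.8,-5.6,10],[-19.8,-5.6,10],[-19.8,-5.6,10]],"spin":[2.2,4.4,6.5,8.7,8.7,8.7,8.7,8.7]}'
python3 -c "
from h import *
go(BC-.138*BY+[0,0,.119],-2.15)"
```

```text
time: 44.98
position: [0.5294, -0.3235, 0.1811]
orientation: [2.248, 2.193, 0.001]
ft_force: [-0.2, -0.1, 0.5]
finger_gap: 0.0853
gripper_force: 0.0
44.975 [ 0.5294 -0.3235  0.1811] [[0.025, 1.0, 0.001], [1.0, -0.025, -0.0], [-0.0, 0.001, -1.0]] 0.08527983799925208 0.0 [-0.2 -0.1  0.5]
shift [-0.65 -0.55  6.21] j [-0.02  0.53  0.71  1.78 -0.4   0.99  0.82] yang -1.42 spin 0.73
```

```bash
python3 -m pendant '{"grip":[1,1,1,0.6,0.6,0.6,0.6,0.6],"translation":[[-0.65,-0.5,2],[-0.65,-0.5,5],[-0.65,-0.5,6.2],[-0.65,-0.5,6.2],[-0.65,-0.5,6.2],[-0.65,-0.5,6.2],[-0.65,-0.5,6.2],[-0.65,-0.5,6.2]],"spin":[0.5,0.7,0.7,0.7,0.7,0.7,0.7,0.7]}' 80
python3 -c "
from h import *
go(BC+.11*BY+[0,0,.119],-2.15)"
```

```text
time: 45.98
position: [0.5224, -0.3305, 0.1185]
orientation: [-2.264, -2.176, 0.0]
ft_force: [-3.7, 0.8, 0.2]
finger_gap: 0.0678
gripper_force: 92.4
45.975 [ 0.5224 -0.3305  0.1185] [[0.039, 0.999, -0.001], [0.999, -0.039, 0.001], [0.001, -0.001, -1.0]] 0.06783635261247993 92.38545298576355 [-3.7  0.8  0.2]
shift [24.87  0.09 -0.04] j [ 0.03  0.6   0.67  1.83 -0.47  0.88  0.87] yang -2.26 spin -0.11
```

```bash
python3 -m pendant '{"grip":[0.6,0.6,0.6,0.6,0.6,0.6,0.6,0.6],"translation":[[1.5,0,0],[4,0,0],[7,0,0],[10,0,0],[13,0,0],[16,0,0],[19,0.05,0],[22,0.05,0]],"spin":[0,0,0,0,0,0,0,0]}'
python3 -m pendant '{"grip":[0.6,0.6,0.6,0.6,0.6,0.6],"translation":[[0.6,0,0],[1.2,0,0],[1.8,0,0],[2.4,0,0],[2.9,0,0],[3.1,0,0]],"spin":[0,0,0,0,0,0]}'
python3 -c "
from h import *
go(BC+.11*BY+[0,0,.119],-2.15)"
```

```text
time: 46.98
position: [0.5302, -0.1133, 0.1184]
orientation: [2.265, 2.175, -0.007]
ft_force: [-5.5, -7.7, -2.3]
finger_gap: 0.0676
gripper_force: 94.6
time: 47.72
position: [0.5314, -0.0818, 0.1184]
orientation: [-2.265, -2.176, 0.006]
ft_force: [-8.1, -7.5, -0.5]
finger_gap: 0.0675
gripper_force: 94.8
47.725 [ 0.5314 -0.0818  0.1184] [[0.04, 0.999, -0.003], [0.999, -0.04, -0.002], [-0.002, -0.003, -1.0]] 0.06754979815111815 94.79382276535034 [-8.1 -7.5 -0.5]
shift [-0.02  0.18 -0.06] j [-0.46  0.49  0.7   2.02 -0.43  0.79  0.45] yang -2.3 spin -0.15
```

Keep pressing past the ridge to the shut stop.

```bash
python3 -m pendant '{"grip":[0.6,0.6,0.6],"translation":[[0.2,0,0],[0.4,0,0],[0.5,0,0]],"spin":[0,0,0]}'
python3 -m pendant '{"grip":[0.6,0.6,0.6],"translation":[[0.2,0,0],[0.4,0,0],[0.5,0,0]],"spin":[0,0,0]}'
```

```text
time: 48.1
position: [0.5314, -0.0816, 0.1184]
orientation: [2.263, 2.171, -0.012]
ft_force: [-5.7, -15.7, -4.0]
finger_gap: 0.0679
gripper_force: 94.4
time: 48.48
position: [0.5314, -0.0814, 0.1184]
orientation: [2.26, 2.165, -0.019]
ft_force: [-3.4, -26.1, -8.6]
finger_gap: 0.0676
gripper_force: 93.8
```

```bash
python3 -m pendant '{"grip":[0.6,1,1,1,1,1,1,1],"translation":[[-0.6,0,0],[-0.8,0,0],[-0.8,0,0],[-0.8,0,0],[-0.8,0,-4],[-0.8,0,-9],[-0.8,0,-14],[-0.8,0,-18]],"spin":[0,0,0,0,0,0,0,0]}'
python3 -m pendant '{"grip":[1,1,1,1,1,1,1,1],"translation":[[-5,0,0],[-10,0,0],[-15,0,0],[-20,0,0],[-25,0,0],[-30,0,0],[-35,0,0],[-35,0,0]],"spin":[0,0,0,0,0,0,0,0]}'
python3 - <<'E'
from h import *
st()
a=load('top0')
b=snap('top','t5'); s=snap('side','s5')
def cl(d):
    w=cloud(d); c=w.reshape(-1,3); c=c[np.isfinite(c[:,0])]; q=c-BC; X=q@BX;Y=q@BY;Z=c[:,2]
    k=(abs(X)<.04)&(Z>.105)&(Z<.13); return k.sum(),Y[k].mean(),X[k].mean(),Y[k].min(),Y[k].max()
print('cleat top before/after',cl(a),cl(b)); print('side',cl(load('side0')),cl(s)); 
A=cv2.resize(load('top0')['color'][155:225,280:400],None,fx=5,fy=5,interpolation=cv2.INTER_CUBIC)
B=cv2.resize(b['color'][155:225,280:400],None,fx=5,fy=5,interpolation=cv2.INTER_CUBIC)
cv2.imwrite('pics/c6.png',np.vstack([A,B])[:600,:,::-1])
# column-edge of cleat: phase shift of patch
g=lambda d:cv2.cvtColor(d['color'][170:205,295:325],cv2.COLOR_RGB2GRAY).astype(np.float32)
print(cv2.phaseCorrelate(g(a),g(b),cv2.createHanningWindow((30,35),cv2.CV_32F)))
g=lambda d:cv2.cvtColor(d['color'][235:265,260:300],cv2.COLOR_RGB2GRAY).astype(np.float32)
print(cv2.phaseCorrelate(g(load('side0')),g(s),cv2.createHanningWindow((40,30),cv2.CV_32F)))
spin()
E
```

```text
time: 49.48
position: [0.5341, -0.0773, 0.3009]
orientation: [2.262, 2.178, 0.004]
ft_force: [0.4, 0.4, 0.2]
finger_gap: 0.0855
gripper_force: 0.0
time: 50.48
position: [0.5177, -0.4319, 0.2986]
orientation: [2.27, 2.169, -0.004]
ft_force: [0.3, -0.1, 0.0]
finger_gap: 0.0858
gripper_force: 0.0
50.475 [ 0.5177 -0.4319  0.2986] [[0.045, 0.999, -0.001], [0.999, -0.045, -0.003], [-0.003, -0.001, -1.0]] 0.08578409867018154 0.0 [ 0.3 -0.1  0. ]
cleat top before/after (np.int64(134), np.float64(0.2953656746112781), np.float64(-0.007683002895973387), np.float64(0.10301568930415209), np.float64(0.7089969389294671)) (np.int64(137), np.float64(0.3009415180984423), np.float64(-0.008180456911696998), np.float64(0.10290385787609824), np.float64(0.7145609507309821))
side (np.int64(382), np.float64(0.3348639041705918), np.float64(-0.001938657016277274), np.float64(0.09653838833801008), np.float64(0.695329269495897)) (np.int64(229), np.float64(0.10237548608913276), np.float64(-0.0004971355574479574), np.float64(0.09583418565639532), np.float64(0.11385950661944903))
((-0.02156601461767771, 0.006975355968911856), 0.9890018777714835)
((0.043448955724180394, -0.09249284559494697), 0.8306586150328318)
occupancy/5mm [0, 8, 20, 16, 19, 18, 21, 20, 19, 22, 14, 20, 5, 19, 21, 21, 21, 20, 20, 19, 21, 5, 23, 19, 21, 20, 21, 20, 7, 9, 21, 19, 20, 20, 7, 0, 10, 23, 21, 24, 23, 25, 23, 23, 23, 22, 24, 19, 24, 22, 14, 0, 0, 0, 0, 0] X -0.00035089228083618986 Z 0.17508212628294628
```

View pics/c6.png

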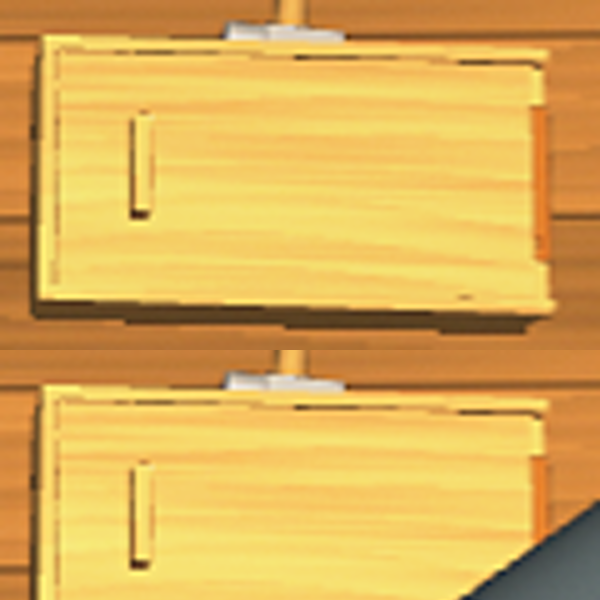

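The before and after crops show the lid shut in the same place: the cleat is at column 140 in both, with a shift under 0.1 px (less than 0.4 mm). The cap spans 0.181–0.252 m from the root, so it is home. Handing in.

```bash
python3 -m pendant '{"grip":[1,1],"translation":[[0,0,0],[0,0,0]],"spin":[0,0]}' >/dev/null; python3 -c "
from cell import r
print(r.close_job())"
```

```text
the job is handed in; nothing more can be done
None
```

The job is handed in at about 51 s of 208 s, with no verdict returned: by my last camera check all four rolls are on the spindle from widest to narrowest, the cap is fully home and the empty box is shut past its ridge.

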